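# Load the bench shaker with a scoop and hold its jog key

### The arm

A 7-joint arm with a two-finger parallel gripper is mounted at the origin on the work surface. World frame = base frame: x ahead of the robot, y to its left, z up, the work surface at z = 0. Lengths are in m, angles in rad, forces in N, time in s.
With the tool pointing down it reaches from about 0.4 to 0.85 m from the base axis. Payload 4.5 kg.
Tool frame: the origin (TCP) lies at the very end of the fingers, on their centre line; the grasp point (between the pads) lies 19 mm behind it; z points along the fingers, x is the direction in which the jaws open and shut, and the axes are right-handed (so a half turn about z gives the same grasp; the last joint's range is limited). The gripper opens to 88 mm and grips with 3 to 60 N. Pads are 18 mm wide; open, the fingers measure 123 mm over their backs; the gripper's body (75 mm by 187 mm) begins 45 mm behind the grasp point.
Start: joints at [-1.098, 0.689, -0.195, 1.565, 0.157, 0.902, -0.215], TCP at [0.266, 0.566, 0.239] pointing down, gripper open.
Joint ranges: [-3.01, 3.01], [-0.46, 2.08], [-1.47, 1.51], [0.13, 2.56], [-1, 4.14], [0.04, 2.09], [-2.66, 2.66]. Speed limits (rad/s): [2.57, 2.57, 3.14, 3.14, 3.14, 3.14, 3.14].

### API

Orientations are given as a rotation vector (axis times angle).
In Python, from bench import readout, eyes, workorder gives the robot as it stands.
- The arm moves only by the shell command python3 -m jog 'ROWS' [OPENING] [FORCE]. ROWS is JSON, a list of rows, each a list of 2 entries, a list of its own where there are three numbers: the shift along the world's x, y, z in cm, then the turn about the world's z in rad. A call has 1 to 8 rows; each row is the pose to reach, as a shift and turn from the pose commanded when the call began; what a row does not reach only later rows make up. A row lasts 1/10 s, in which the tool goes at most 50 mm and 8.59 degrees, less where a joint would pass 70% of its speed; a pose out of reach is approached as far as the arm can. A call with a gripper value outside its range is refused whole. OPENING is the opening, from 0 (shut) to 1 (fully open), set as the call begins (- or left out, the last holds). The fingers move at their own pace and stop on an object; FORCE is the grip in N (left out, the last holds). Time passes only in rows, so rows that repeat a pose let the fingers close. It gives the time, the measured TCP pose, the force and the opening at its end, in the units of the state.
- readout.observe(): the state, without advancing time (a new reading comes with each control period).
- eyes.snapshot(name): name is "side" or "top" or "wrist"; returns the picture (384x512x3 uint8, red, green, blue); there is no depth.
- eyes.calibration(name): a dict with "vfov" (degrees; the focal length in pixels is half the picture's height over the tangent of half this angle, whatever the lens; pixels are square), "cx", "cy" (the principal point, pixels), "distortion" ([k1, k2, p1, p2, k3] as OpenCV has them; the pictures are not rectified), "rvec" (rotation vector, rad) and "tvec" (3), from world to camera coordinates, as OpenCV has them; the wrist camera has in their place "tool_from_camera" (4x4, takes a point from camera to tool coordinates, whose origin is the TCP and whose axes are the tool frame's). Camera axes: x right, y down, z forward; pixel columns grow to the right and rows downward; lengths in m; the calibration is good to about 2 mm. A picture is of the moment at which its call begins: read the wrist's pose just before it. calibration takes no time and is no camera call.
- workorder.close_job(): hands the job in, once; it reports no verdict.
The state is a dict: "clock": time; "joints": joint angles; "dq": joint speeds; "tau": joint torques, N m; "tcp_pos": TCP position; "tcp_rot": TCP orientation; "wrist_force": force on the tool from outside, world axes, zero at the start; "ft_torque": the same for the moment, N m; "finger_gap": finger opening in m.
Only numpy, scipy, OpenCV 4.12 (cv2) and the standard library are available. Lean on these libraries where they do the work, as an engineer would, in place of code of your own. Each camera call takes 0.05 s, during which the arm holds its last target.

### The job

Using the scoop and never your fingers on the balls, scoop grinding balls out of the steel pan and tip at least three of the five into the shaker's cup, then stand the scoop upright on the bench again and let go of it. Finally press the shaker's spring-loaded jog key about halfway down, 10 mm of its 18 mm travel, and finish while still holding it there, not let go and not bottomed out. Leave the other bottles, glassware and tools alone.

Things in the scene. Friction and masses are not known exactly. Their poses are not given: they have to be found in the camera images.
- scoop: Loose steel scoop with upright black handle, about 130 g, standing on the bench. Origin: centre of the blade's underside; x points to the open front edge, z up. Flat blade 60 long (x -30 to 30), 60 wide, 2 mm thick; side walls 2 mm thick (56 mm clear between) up to z = 22, from the back to x = 6; back wall up to 28 mm; open in front and on top.
- scoop_grip (a point): Good grip point on the handle's centre line, at x = -45, z = 72 mm in the scoop's frame; same axes. The handle is a straight bar 14 mm wide in y, 20 mm in x; it rises from the blade's back (x = -36, z = 8) and leans back 8 degrees to its top (x = -49, z = 102). Take it by the flat sides that face +-y.
- scoop_bowl (a point): Middle of the scoop's inside, 12 mm above the blade's underside over the origin; balls within 36 mm of it ride in the scoop.
- pan: Fixed long open steel pan that holds the five balls. Origin on the bench under it; x runs along the pan, z up. Inside 70 mm wide (y -35 to 35); side walls and back wall (inner face at x = -95) rise to 44 mm above the bench. The floor slopes 4 degrees down towards +x, from 13 mm above the bench at the back wall to 4 mm at x = 35, so the balls gather there.
- pan_foot (a point): Inner corner where the pan's floor meets its end ramp, on the centre line (x = 35), 4 mm above the bench; axes as the pan. The ramp rises at 50 degrees to the front rim at x = 69, 44 mm above the bench. A scoop slid front edge first along the floor and up the ramp, tipping back on the way, picks the balls up.
- ball1_center (a point): Centre of one of the five equal white ceramic grinding balls, 18 mm diameter, 18 g, polished and slippery, loose in the pan; it rolls freely.
- ball2_center (a point): Centre of one of the five equal white ceramic grinding balls, 18 mm diameter, 18 g, polished and slippery, loose in the pan; it rolls freely.
- ball3_center (a point): Centre of one of the five equal white ceramic grinding balls, 18 mm diameter, 18 g, polished and slippery, loose in the pan; it rolls freely.
- ball4_center (a point): Centre of one of the five equal white ceramic grinding balls, 18 mm diameter, 18 g, polished and slippery, loose in the pan; it rolls freely.
- ball5_center (a point): Centre of one of the five equal white ceramic grinding balls, 18 mm diameter, 18 g, polished and slippery, loose in the pan; it rolls freely.
- shaker: Fixed white bench shaker, 170 (x) by 270 (y) mm, flat top 53 mm above the bench. Origin: on the bench under its centre, z up. The open steel cup stands at y = +65 mm, the jog key at y = -85 mm.
- cup_floor (a point): Centre of the inner floor of the shaker's round open cup, 69 mm above the bench; inner radius 47 to 49 mm, wall 3 mm.
- cup_rim (a point): Centre of the cup's mouth, level with its rim, 123 mm above the bench, 54 mm above the inner floor.
- jogkey (a joint): Downward travel of the shaker's jog key in m: 0 when up, 0.018 when bottomed out. A spring pushes it up with 3 N at the top and 0.4 N more per mm (7 N at 10 mm). It never stays down by itself. The dark ring on its stem meets the top of the black collar at 10 mm.
- jogkey_top (a point): Centre of the top face of the jog key, a black round cap of 36 mm diameter, 10 mm thick, on an upright metal stem; 91 mm above the bench when the key is up. It moves down with the key.
- amber1: Bystander: brown glass bottle with white cap, 36 mm diameter, 75 mm tall; origin under its centre.
- amber2: Bystander: a second brown bottle, same size; origin under its centre.
- beaker: Bystander: empty glass beaker, 68 mm diameter, 85 mm tall; origin under its centre.
- jar: Bystander: low clear jar with white lid, 54 mm diameter, 45 mm tall; origin under its centre.
- tube: Bystander: clear pointed tube standing on its 34 mm wide cap, 108 mm tall; origin under its centre.
- spatula: Bystander: spatula, 190 mm long, lying on the bench; origin under its middle.
Mind the look-alikes: they are no part of the job. What is shaped like the scoop but green, purple or red is not meant.

How it is judged:
By the outcome, as a careful person would: the job done as asked, in the order asked, and still so for the second after the job is handed in, while the arm keeps its last pose, push and grip.
It also fails if it takes over 72 s, if anything falls off the work surface, if the arm or the gripper's body presses on something with over 40 N, if the wrist force passes 120 N, or if a joint passes its speed limit or range.

## Working session

There is one attempt and no reset: what is moved stays moved. The work goes in short steps, Python scripts to look and compute and a shell command to move; the robot and the scene stay as the last step left them, time stands still between calls to the robot, and variables do not carry over. Pictures are saved under pics/ and viewed, and the job is handed in when it is done.

```bash
ls -la; mkdir -p pics
python3 - <<'E'
from bench import readout, eyes, workorder
import cv2
print(readout.observe())
for n in ("side","top","wrist"):
    im=eyes.snapshot(n); cv2.imwrite(f"pics/a_{n}.png",im[:,:,::-1]); print(n,eyes.calibration(n))
E
```

```text
total 12
drwxr-xr-x  3 agent agent 4096 Dec  7 04:10 .
drwxr-xr-x 23 root  root  4096 Dec  7 04:10 ..
drwxr-xr-x  2 agent agent 4096 Dec  7 04:10 pics
{'clock': 0.0, 'joints': array([-1.09822562,  0.69001057, -0.19451563,  1.56631075,  0.15732227,
        0.90250594, -0.21511053]), 'dq': array([ 2.63990447e-05,  9.33302858e-04, -3.47813418e-04,  7.18122768e-04,
        7.86521807e-04, -2.25773617e-04,  7.11648269e-04]), 'tau': array([-1.56169306e-03, -5.27555144e+01, -1.26768060e+00, -1.53434533e+01,
       -5.27176692e-02,  6.36090888e-03,  1.77068428e-04]), 'tcp_pos': array([0.2653021 , 0.56521174, 0.23790236]), 'tcp_rot': array([ 2.65064128e+00,  1.68426289e+00, -2.30777521e-03]), 'wrist_force': array([-0.69515778,  0.53461796, -0.64077211]), 'ft_torque': array([ 0.0579896 , -0.0628361 , -0.02239586]), 'finger_gap': 0.08823273235344804}
side {'vfov': 56.28509102650341, 'cx': 254.96283034980564, 'cy': 184.32817842639636, 'distortion': array([-0.01082083,  0.        ,  0.        ,  0.        ,  0.        ]), 'rvec': array([ 2.21283967, -0.86740291,  0.33494065]), 'tvec': array([-0.40612811,  0.36412052,  0.72061883])}
top {'vfov': 53.924106384125665, 'cx': 252.12985029731294, 'cy': 189.69409020533624, 'distortion': array([-0.09352741,  0.        ,  0.        ,  0.        ,  0.        ]), 'rvec': array([ 2.20677666, -2.15007913,  0.11018598]), 'tvec': array([0.0014634 , 0.55323466, 1.09165354])}
wrist {'vfov': 71.57432274981625, 'cx': 254.72589040352258, 'cy': 190.2640761004386, 'distortion': array([0.01640129, 0.        , 0.        , 0.        , 0.        ]), 'tool_from_camera': array([[ 9.99999982e-01,  1.89266300e-04, -1.52000231e-05,
         4.65442915e-04],
       [-1.79088482e-04,  9.66759257e-01,  2.55688299e-01,
        -6.52904113e-02],
       [ 6.30879412e-05, -2.55688292e-01,  9.66759274e-01,
        -1.45616449e-01],
       [ 0.00000000e+00,  0.00000000e+00,  0.00000000e+00,
         1.00000000e+00]])}
```

View pics/a_side.png

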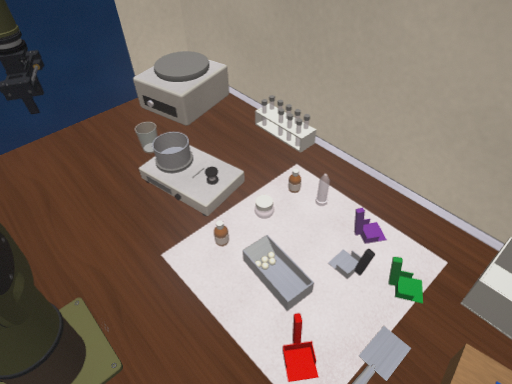

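View pics/a_top.png

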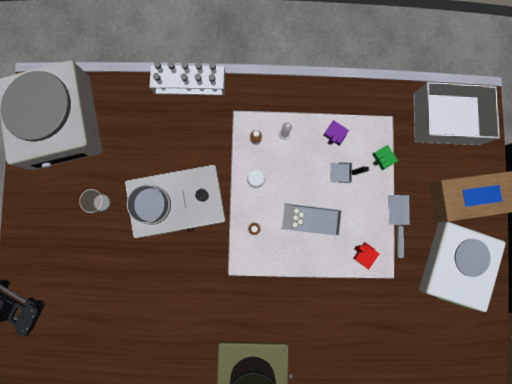

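View pics/a_wrist.png

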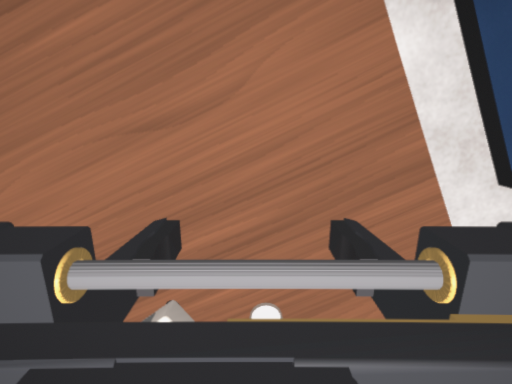

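```bash
cat > h.py <<'E'
import numpy as np, cv2
from bench import readout, eyes, workorder
from scipy.spatial.transform import Rotation as R
def cam(n):
    c=eyes.calibration(n); f=192/np.tan(np.radians(c['vfov']/2))
    K=np.array([[f,0,c['cx']],[0,f,c['cy']],[0,0,1.]])
    if n!='wrist': return K,c['distortion'],c['rvec'],c['tvec']
    s=readout.observe(); T=np.eye(4); T[:3,:3]=R.from_rotvec(s['tcp_rot']).as_matrix(); T[:3,3]=s['tcp_pos']
    M=np.linalg.inv(T@c['tool_from_camera'])
    return K,c['distortion'],R.from_matrix(M[:3,:3]).as_rotvec(),M[:3,3]
def proj(n,P,C=None):
    K,d,r,t=C or cam(n); return cv2.projectPoints(np.array(P,float).reshape(-1,3),r,t,K,d)[0].reshape(-1,2)
def onz(n,uv,z,C=None):
    K,d,r,t=C or cam(n); Rm=R.from_rotvec(r).as_matrix(); o=-Rm.T@t
    q=cv2.undistortPoints(np.array(uv,float).reshape(-1,1,2),K,d).reshape(-1,2)
    D=np.c_[q,np.ones(len(q))]@Rm; z=np.broadcast_to(z,len(q))
    return o+D*((z-o[2])/D[:,2])[:,None]
def snap(n,name):
    C=cam(n); im=eyes.snapshot(n)[:,:,::-1].copy(); cv2.imwrite(f'pics/{name}.png',im); return im,C
def crop(src,name,x0,y0,w,h,s):
    im=cv2.imread(f'pics/{src}.png')[y0:y0+h,x0:x0+w]
    cv2.imwrite(f'pics/{name}.png',cv2.resize(im,None,fx=s,fy=s,interpolation=cv2.INTER_CUBIC))
E
python3 - <<'E'
from h import *
crop('a_top','c1',270,120,130,130,6)   # 780
crop('a_side','c2',230,180,200,140,4)
crop('a_top','c3',110,150,130,100,6)
crop('a_side','c4',120,110,140,110,5)
E
python3 - <<'E'
from h import *
im=cv2.imread('pics/c1.png'); cv2.imwrite('pics/c1b.png',im[:600])
E
```

```text
(no output)
```

View pics/c1.png

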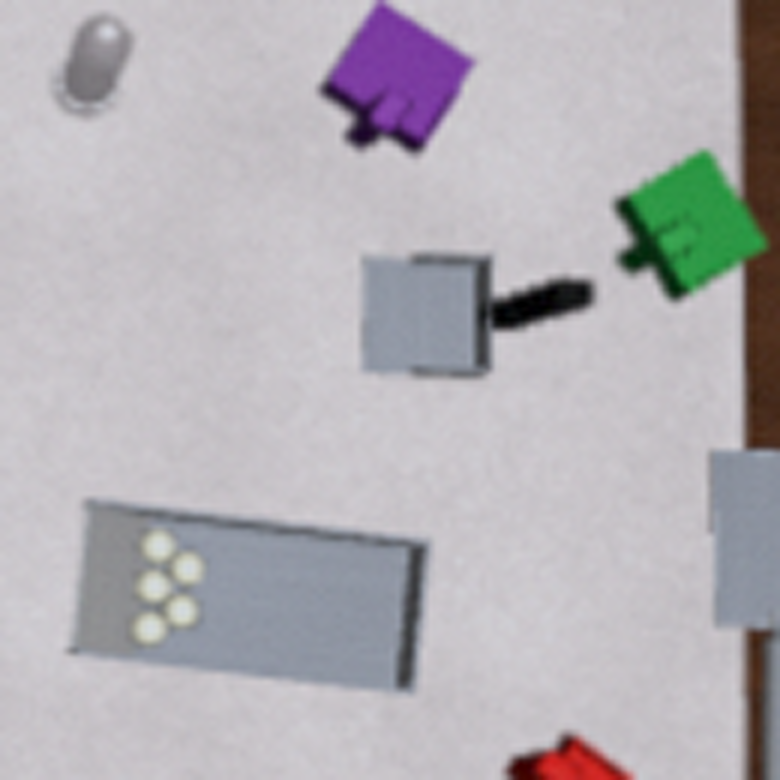

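View pics/c2.png

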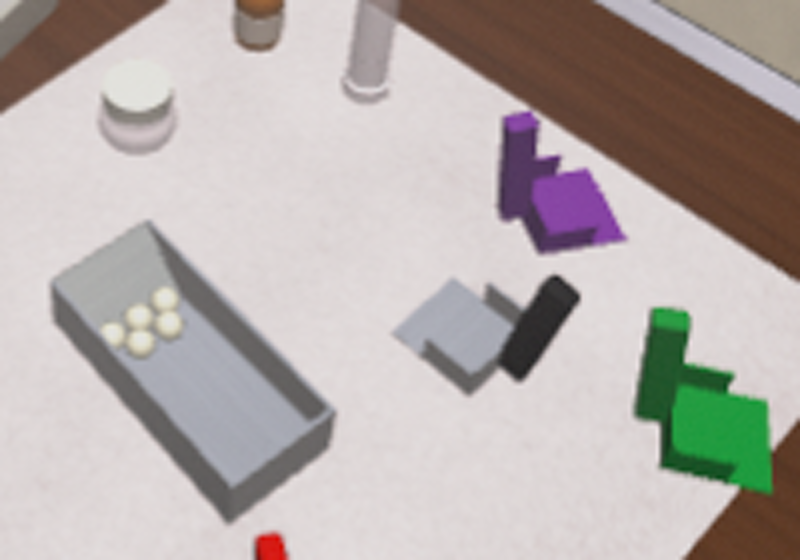

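View pics/c3.png

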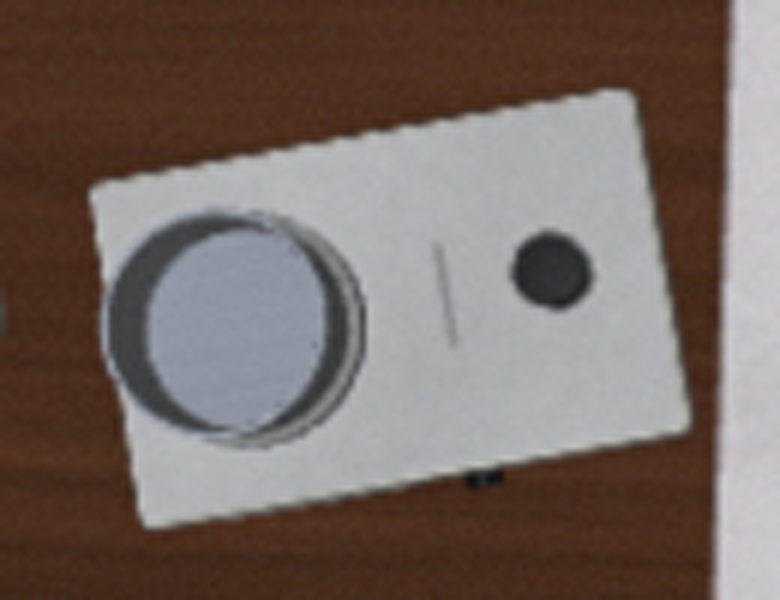

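View pics/c4.png

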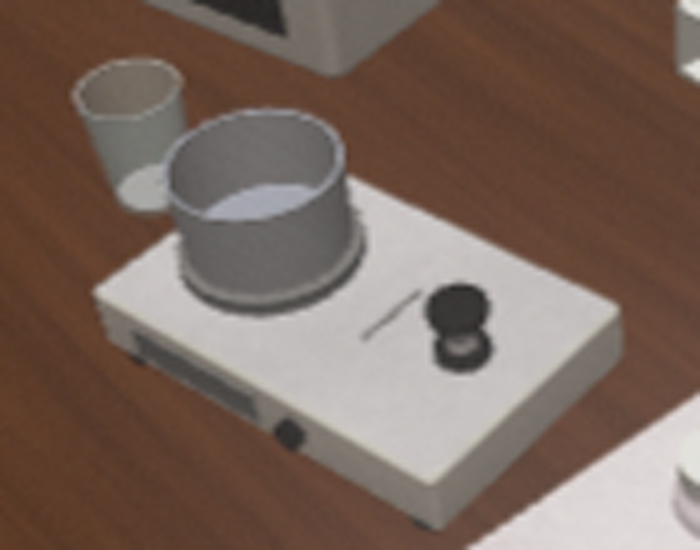

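Run:
```python
from h import *
C=cam('top'); Cs=cam('side')
t=lambda L:[(270+u/6-.4,120+v/6-.4) for u,v in L]
t3=lambda L:[(110+u/6-.4,150+v/6-.4) for u,v in L]
p=onz('top',t([(88,500),(428,542),(412,690),(72,654)]),.044,C); print('pan',p)
print('balls',onz('top',t([(158,547),(188,568),(154,586),(182,611),(150,629)]),.014,C))
print('blade front',onz('top',t([(362,257),(362,371)]),.002,C)); print('backwall top',onz('top',t([(491,256),(491,374)]),.028,C)); print('handle top',onz('top',t([(585,292)]),.102,C))
print('shaker top',onz('top',t3([(92,187),(632,90),(690,432),(146,526)]),.053,C))
print('key',onz('top',t3([(552,270)]),.091,C),'rim',onz('top',t3([(234,328)]),.123,C),'floor',onz('top',t3([(237,331)]),.069,C))
# side check
s4=lambda L:[(120+u/5-.4,110+v/5-.4) for u,v in L]
s2=lambda L:[(230+u/4-.4,180+v/4-.4) for u,v in L]
print('side key',onz('side',s4([(458,308)]),.091,Cs),'rim',onz('side',s4([(256,165)]),.123,Cs))
print('side pan',onz('side',s2([(148,222),(52,285),(232,487),(335,410)]),.044,Cs))
print('side scoop front',onz('side',s2([(455,278),(392,332)]),.002,Cs))
print('side balls',onz('side',s2([(166,299),(169,323),(138,317),(141,342),(112,335)]),.014,Cs))
print('side handle top',onz('side',s2([(560,287)]),.102,Cs))
for n,c in (('amber/jar/tube top',None),): print(onz('top',[(256,136),(254,229),(256,178),(287,129)],[.075,.075,.045,.108],C))
```

```text
pan [[ 0.51514869 -0.07833104  0.044     ]
 [ 0.49885427 -0.2446424   0.044     ]
 [ 0.42703059 -0.23735472  0.044     ]
 [ 0.440688   -0.07200965  0.044     ]]
balls [[ 0.49442385 -0.11646524  0.014     ]
 [ 0.48435947 -0.1315981   0.014     ]
 [ 0.47501981 -0.11478796  0.014     ]
 [ 0.46296915 -0.1289383   0.014     ]
 [ 0.45368804 -0.11315662  0.014     ]]
blade front [[ 0.64530163 -0.22039494  0.002     ]
 [ 0.58672197 -0.22066926  0.002     ]]
backwall top [[ 0.64333564 -0.28004934  0.028     ]
 [ 0.58389468 -0.27997988  0.028     ]]
handle top [[ 0.61482035 -0.30438647  0.102     ]]
shaker top [[0.566758   0.38731642 0.053     ]
 [0.62077987 0.12596889 0.053     ]
 [0.45660087 0.09258488 0.053     ]
 [0.4041584  0.35226792 0.053     ]]
key [[0.52952169 0.15659446 0.091     ]] rim [[0.49704865 0.29531671 0.123     ]] floor [[0.49815524 0.30821127 0.069     ]]
side key [[0.52972677 0.15442635 0.091     ]] rim [[0.50053879 0.30144192 0.123     ]]
side pan [[ 0.5146586  -0.08217211  0.044     ]
 [ 0.44081602 -0.07682026  0.044     ]
 [ 0.4264122  -0.23931441  0.044     ]
 [ 0.50075683 -0.24634476  0.044     ]]
side scoop front [[ 0.64714352 -0.22315412  0.002     ]
 [ 0.58755645 -0.22156672  0.002     ]]
side balls [[ 0.49788488 -0.11588568  0.014     ]
 [ 0.48718224 -0.12952209  0.014     ]
 [ 0.47640979 -0.1135864   0.014     ]
 [ 0.4656289  -0.12762592  0.014     ]
 [ 0.45623612 -0.11215707  0.014     ]]
side handle top [[ 0.61658964 -0.29867697  0.102     ]]
[[ 0.70348826  0.00909929  0.075     ]
 [ 0.43793282  0.00818241  0.075     ]
 [ 0.58573832  0.00560585  0.045     ]
 [ 0.71814174 -0.07649924  0.108     ]]
```

Run:
```python
from h import *
C=cam('top'); Cs=cam('side')
s2=lambda L:[(230+u/4-.4,180+v/4-.4) for u,v in L]
t=lambda L:[(270+u/6-.4,120+v/6-.4) for u,v in L]
print('green handle top',onz('side',s2([(670,318),(520,120)]),.102,Cs), onz('top',t([(680,235),(632,258)]),[.102,.01],C))
print('red',onz('side',[(297,318)],.102,Cs))
s=readout.observe(); M=R.from_rotvec(s['tcp_rot']).as_matrix(); print(M.round(3))
```

```text
green handle top [[ 0.64248032 -0.35009207  0.102     ]
 [ 0.69971278 -0.21195264  0.102     ]] [[ 0.64331966 -0.3502519   0.102     ]
 [ 0.64773492 -0.35825232  0.01      ]]
red [[ 0.39185102 -0.29373332  0.102     ]]
[[ 0.425  0.905 -0.   ]
 [ 0.905 -0.425 -0.001]
 [-0.001  0.    -1.   ]]
```

```bash
python3 -m jog '[[[15,-37,-2],-0.5],[[15,-37,-2],-0.5],[[15,-37,-2],-0.5],[[15,-37,-2],-0.5],[[15,-37,-2],-0.5],[[15,-37,-2],-0.5],[[15,-37,-2],-0.5],[[15,-37,-2],-0.5]]' 0.6 20
python3 -m jog '[[[15,-37,-2],-0.5],[[15,-37,-2],-0.5],[[15,-37,-2],-0.5],[[15,-37,-2],-0.5],[[15,-37,-2],-0.5],[[15,-37,-2],-0.5],[[15,-37,-2],-0.5],[[15,-37,-2],-0.5]]'
```

```text
clock: 0.95
tcp_pos: [0.4159, 0.194, 0.2187]
tcp_rot: [2.986, 0.977, 0.0]
wrist_force: [1.5, -0.2, 0.2]
finger_gap: 0.0526
clock: 1.75
tcp_pos: [0.5659, -0.1762, 0.1985]
tcp_rot: [-3.134, -0.207, 0.0]
wrist_force: [0.7, 0.4, 0.7]
finger_gap: 0.0527
```

```bash
python3 -m jog '[[[4.8,-12,-3],-0.16],[[4.8,-12,-3],-0.16],[[4.8,-12,-3],-0.16],[[4.8,-12,-3],-0.16],[[4.8,-12,-3],-0.16]]'
python3 - <<'E'
from h import *
snap('wrist','b_w');snap('side','b_s');snap('top','b_t')
crop('b_s','b_s2',280,170,150,130,5)
E
```

```text
clock: 2.25
tcp_pos: [0.613, -0.2942, 0.1679]
tcp_rot: [-3.14, 0.046, 0.002]
wrist_force: [0.4, 0.3, 0.4]
finger_gap: 0.0528
```

View pics/b_w.png

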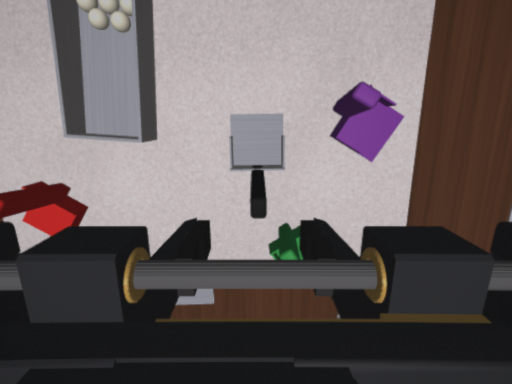

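View pics/b_s2.png

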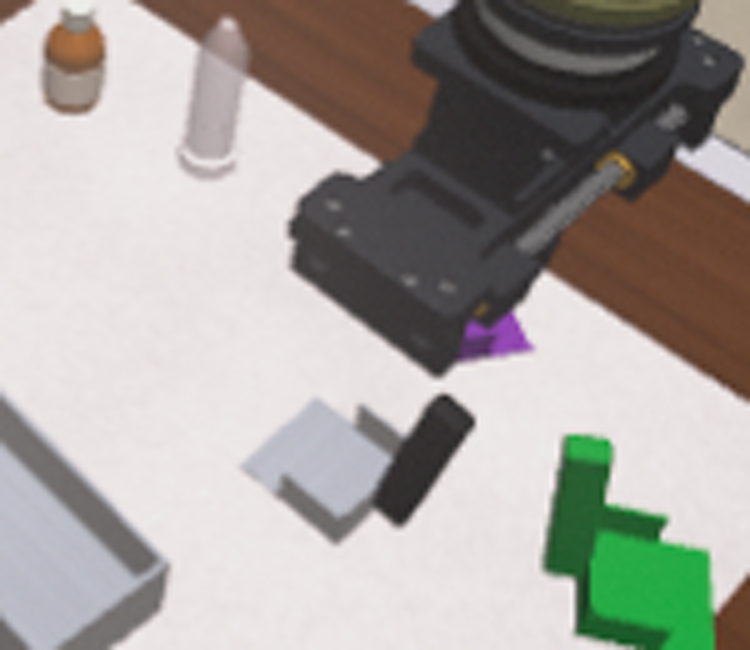

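Run:
```python
from h import *
C=cam('wrist')
print(onz('wrist',[(251.5,201),(266.5,201),(251.5,216),(266.5,216)],.1,C))
print(onz('wrist',[(231,114),(282.5,113.5),(230.5,170),(284,169.5)],[.002,.002,.028,.028],C))
```

```text
[[ 0.61133214 -0.29209254  0.1       ]
 [ 0.62396846 -0.29241147  0.1       ]
 [ 0.61095134 -0.30549634  0.1       ]
 [ 0.62377814 -0.30581943  0.1       ]]
[[ 0.58911147 -0.21900969  0.002     ]
 [ 0.64716427 -0.2199451   0.002     ]
 [ 0.58793655 -0.27822065  0.028     ]
 [ 0.64629523 -0.27914553  0.028     ]]
```

```bash
python3 -m jog '[[[0.4,-0.1,-4],0.01],[[0.4,-0.1,-8],0.01],[[0.4,-0.1,-11],0.01],[[0.4,-0.1,-11.5],0.01],[[0.4,-0.1,-11.5],0.01]]'
python3 -m jog '[[[0,0,0],0],[[0,0,0],0],[[0,0,0],0],[[0,0,0],0],[[0,0,0],0],[[0,0,0],0]]' 0 60
python3 -m jog '[[[0,0,0.5],0],[[0,0,2],0],[[0,0,4],0],[[0,0,6],0]]'
python3 - <<'E'
from h import *
snap('side','c_s')
crop('c_s','c_s2',280,150,150,130,5)
E
```

```text
clock: 2.9
tcp_pos: [0.6175, -0.2938, 0.0538]
tcp_rot: [-3.141, 0.026, 0.001]
wrist_force: [-0.3, -0.4, -0.5]
finger_gap: 0.0528
clock: 3.5
tcp_pos: [0.6175, -0.2953, 0.0542]
tcp_rot: [3.141, -0.029, 0.0]
wrist_force: [-0.5, 0.4, 3.9]
finger_gap: 0.0138
clock: 3.9
tcp_pos: [0.6176, -0.2952, 0.1151]
tcp_rot: [3.141, -0.028, 0.0]
wrist_force: [0.8, 0.1, -0.7]
finger_gap: 0.0138
```

View pics/c_s2.png

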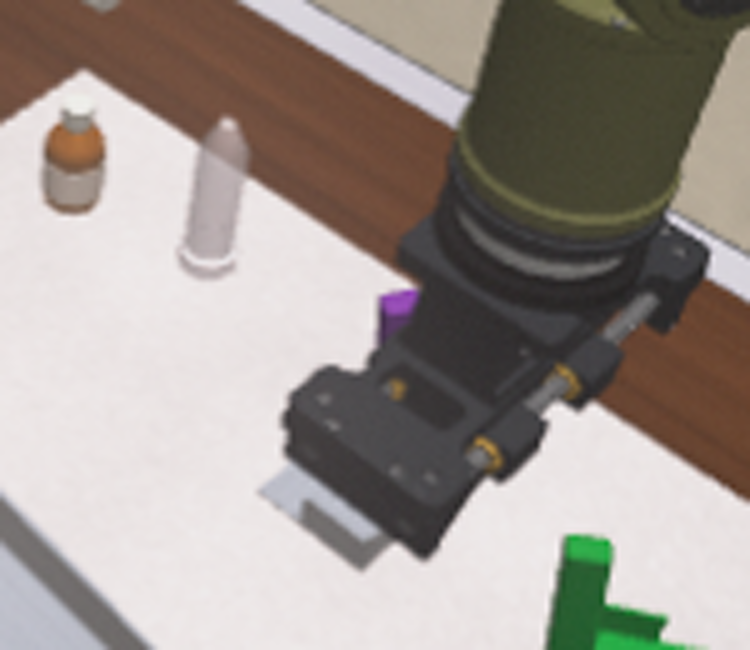

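```bash
python3 -m jog '[[[-4,1.9,1],-0.07],[[-8,3.8,1],-0.07],[[-12,5.6,1],-0.07],[[-15.3,7.1,1],-0.07],[[-15.3,7.1,1],-0.07],[[-15.3,7.1,1],-0.07]]'
python3 - <<'E'
from h import *
im,C=snap('wrist','d_w'); snap('side','d_s'); snap('top','d_t')
K,d,r,t=C; np.savez('d_w.npz',K=K,d=d,r=r,t=t)
crop('d_s','d_s2',220,190,150,120,5); crop('d_t','d_t2',270,180,90,70,8)
E
```

```text
clock: 4.55
tcp_pos: [0.4648, -0.2243, 0.1244]
tcp_rot: [3.138, -0.138, 0.002]
wrist_force: [-0.2, -0.0, -1.0]
finger_gap: 0.0135
```

View pics/d_w.png

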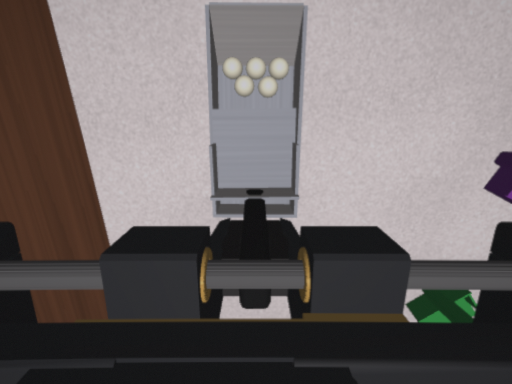

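View pics/d_s2.png

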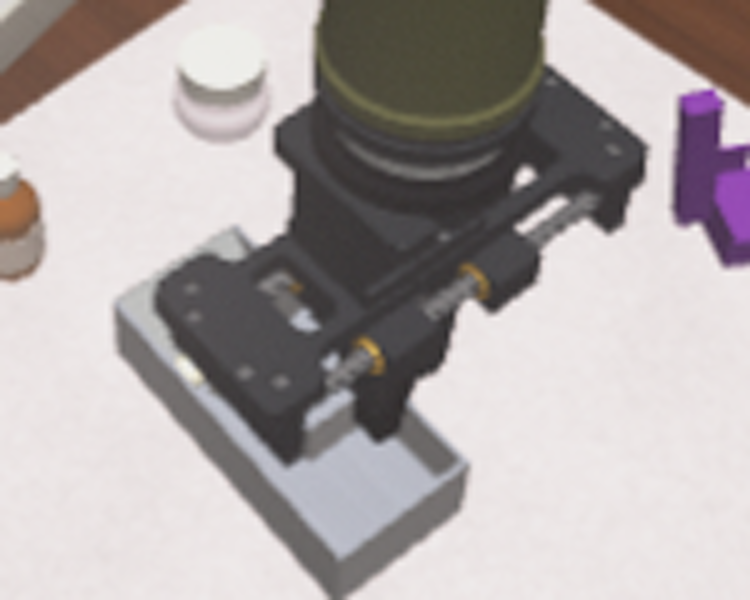

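View pics/d_t2.png

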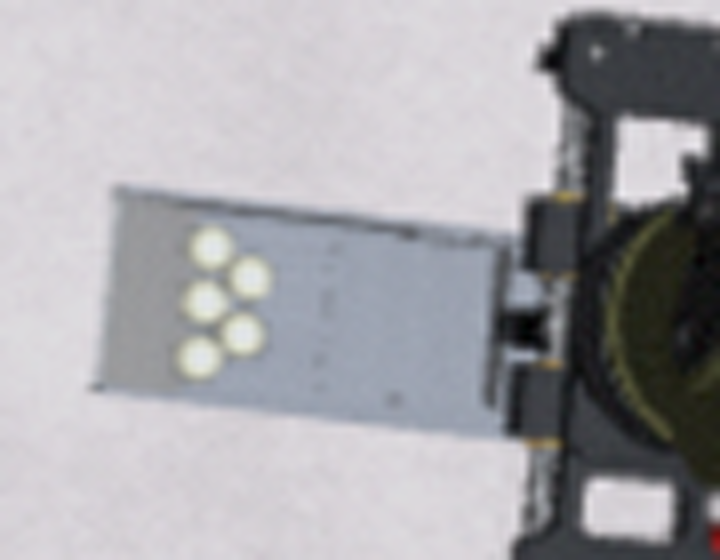

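Run:
```python
from h import *
crop('d_w','d_w2',190,0,130,225,1)
im=cv2.imread('pics/d_w2.png'); cv2.imwrite('pics/d_w3.png',np.hstack([cv2.resize(im[:112],None,fx=3,fy=5,interpolation=cv2.INTER_CUBIC),cv2.resize(im[112:224],None,fx=3,fy=5,interpolation=cv2.INTER_CUBIC)]))
```

```text
(no output)
```

View pics/d_w3.png

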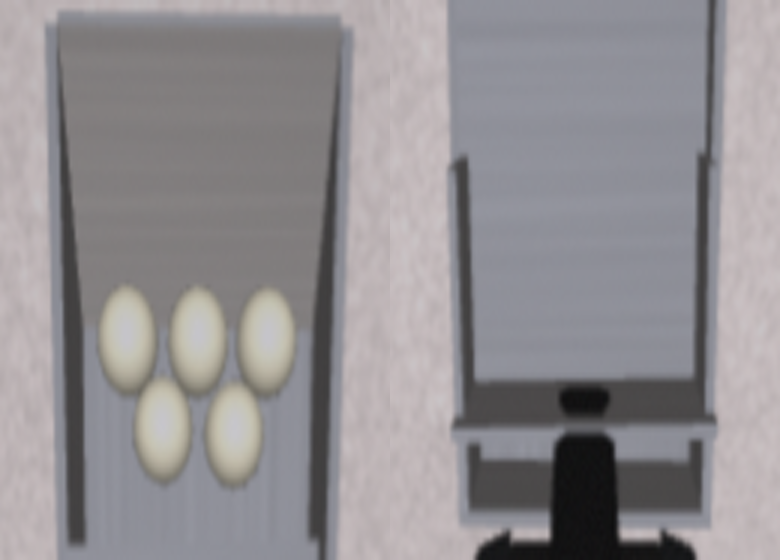

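Run:
```python
from h import *
C=cam('wrist')
a=onz('wrist',[(209,4),(303.7,4),(216.7,214),(294,214),(205,4.4),(307.3,5.6)],.044,C); print(a)
d=(a[0]+a[1]-a[2]-a[3])/2; print('pan yaw',np.degrees(np.arctan2(d[1],d[0])),np.linalg.norm(d), 'frontmid',(a[0]+a[1])/2,'backmid',(a[2]+a[3])/2)
b=onz('wrist',[(211.7,196.4),(298.3,195.6),(210,145.6),(300.7,144)],[.0989,.0989,.0929,.0929],C); print(b)
e=(b[2]+b[3]-b[0]-b[1])/2; print('scoop yaw',np.degrees(np.arctan2(e[1],e[0])),(b[0]+b[1])/2,(b[2]+b[3])/2)
w=b[1]-b[0];print(np.degrees(np.arctan2(w[1],w[0])),np.linalg.norm(w))
w=a[1]-a[0];print(np.degrees(np.arctan2(w[1],w[0])),np.linalg.norm(w))
T=lambda u,v:(190+u/3,v/5)
print(onz('wrist',[T(127,340),T(197,340),T(266,342),T(163,430),T(234,434)],.014,C))
```

```text
[[ 0.44650607 -0.07512059  0.044     ]
 [ 0.51574262 -0.08116067  0.044     ]
 [ 0.43161869 -0.23785226  0.044     ]
 [ 0.50069886 -0.24399763  0.044     ]
 [ 0.44355028 -0.0751267   0.044     ]
 [ 0.51834023 -0.08241255  0.044     ]]
pan yaw 84.74727945824415 0.1634707954502664 frontmid [ 0.48112434 -0.07814063  0.044     ] backmid [ 0.46615877 -0.24092494  0.044     ]
[[ 0.43972115 -0.20606691  0.0989    ]
 [ 0.49727235 -0.21061898  0.0989    ]
 [ 0.44195871 -0.1731695   0.0929    ]
 [ 0.50132108 -0.17736834  0.0929    ]]
scoop yaw 84.57126963110966 [ 0.46849675 -0.20834294  0.0989    ] [ 0.4716399  -0.17526892  0.0929    ]
-4.522455216297369 0.05773094329861783
-4.985762091966976 0.06949950758758307
[[ 0.4570092  -0.11397407  0.014     ]
 [ 0.47751273 -0.11575892  0.014     ]
 [ 0.49770845 -0.11786594  0.014     ]
 [ 0.46609796 -0.12962404  0.014     ]
 [ 0.48720402 -0.13215031  0.014     ]]
```

```bash
python3 -m jog '[[[0.05,0,-2.5],0],[[0.05,0,-4.5],0],[[0.05,0,-5.7],0],[[0.05,0,-5.7],0]]'
python3 -m jog '[[[0,0,0],0],[[0,0,0],0],[[0,0,0],0]]' - 3
python3 - <<'E'
from h import *
im,C=snap('wrist','e_w'); crop('e_w','e_w2',160,0,200,225,3)
im=cv2.imread('pics/e_w2.png'); cv2.imwrite('pics/e_w2.png',im[:600])
E
```

```text
clock: 5.1
tcp_pos: [0.4656, -0.2245, 0.0657]
tcp_rot: [-3.139, 0.138, 0.0]
wrist_force: [0.2, 0.1, -1.3]
finger_gap: 0.0136
clock: 5.4
tcp_pos: [0.4654, -0.2243, 0.067]
tcp_rot: [3.138, -0.138, 0.001]
wrist_force: [-0.5, -0.1, -1.1]
finger_gap: 0.0139
```

View pics/e_w2.png

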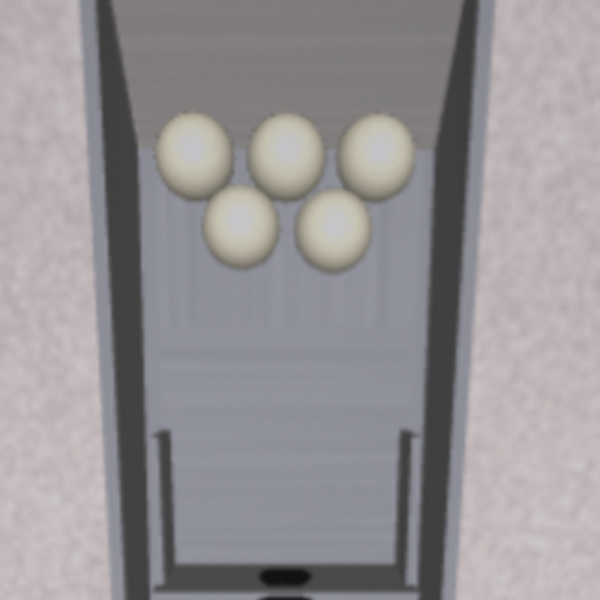

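```bash
python3 -m jog '[[[0,0,0],0],[[0,0,0],0],[[0,0,0],0]]' 0.25 5
python3 - <<'E'
from h import *
im,C=snap('wrist','f_w'); crop('f_w','f_w2',160,0,200,200,3)
snap('side','f_s'); crop('f_s','f_s2',220,200,150,120,5)
E
```

```text
clock: 5.75
tcp_pos: [0.4651, -0.2242, 0.0669]
tcp_rot: [3.138, -0.138, 0.001]
wrist_force: [-0.2, -0.1, 0.4]
finger_gap: 0.0221
```

View pics/f_w2.png

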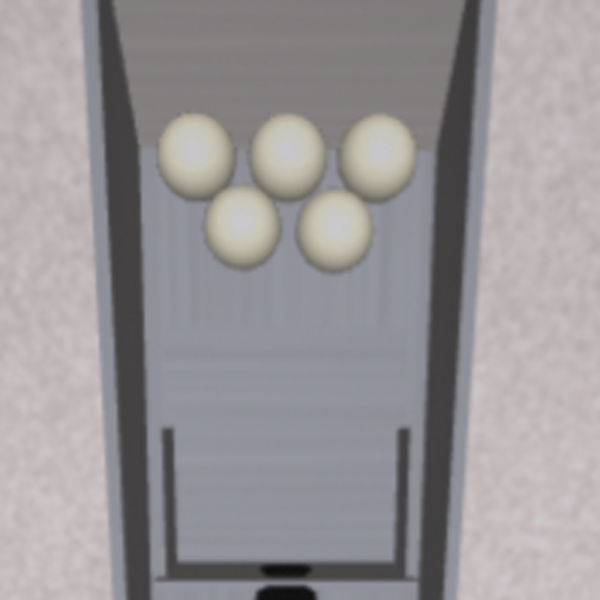

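View pics/f_s2.png

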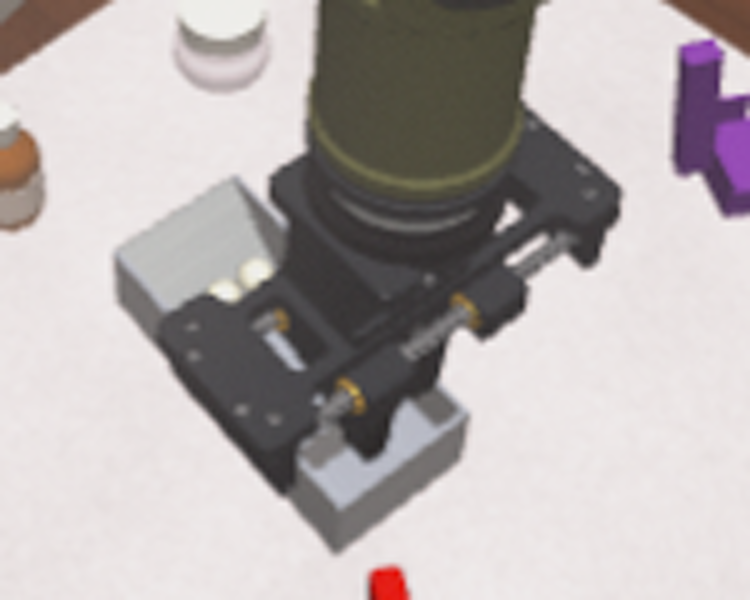

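```bash
python3 -m jog '[[[0.04,0.4,0],0],[[0.04,0.4,0],0]]' 
python3 -m jog '[[[0,0,0],0],[[0,0,0],0],[[0,0,0],0],[[0,0,0],0]]' 0 40
python3 -m jog '[[[0.03,0.4,-0.03],0],[[0.07,0.8,-0.05],0],[[0.11,1.2,-0.08],0],[[0.14,1.5,-0.1],0],[[0.16,1.8,-0.12],0],[[0.19,2.1,-0.15],0]]'
python3 - <<'E'
from h import *
im,C=snap('wrist','g_w'); crop('g_w','g_w2',160,0,200,200,3)
E
```

```text
clock: 6.05
tcp_pos: [0.4655, -0.2193, 0.0667]
tcp_rot: [-3.138, 0.137, 0.0]
wrist_force: [0.3, 0.4, 0.3]
finger_gap: 0.0222
clock: 6.45
tcp_pos: [0.4654, -0.2202, 0.0667]
tcp_rot: [-3.138, 0.138, -0.0]
wrist_force: [-0.7, -0.8, -0.6]
finger_gap: 0.0139
clock: 7.05
tcp_pos: [0.4673, -0.1991, 0.0652]
tcp_rot: [3.138, -0.138, 0.0]
wrist_force: [0.1, -1.3, -0.4]
finger_gap: 0.0136
```

View pics/g_w2.png

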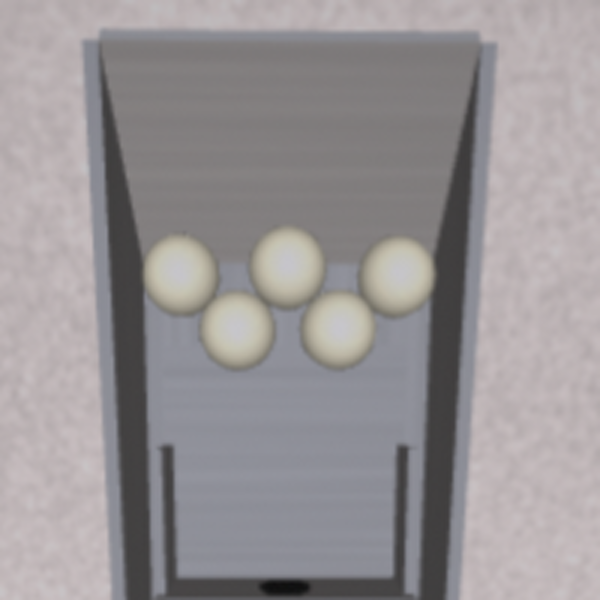

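```bash
python3 -m jog '[[[0.02,0.2,-0.02],0],[[0.04,0.4,-0.03],0],[[0.05,0.6,-0.04],0],[[0.07,0.8,-0.05],0],[[0.09,1.0,-0.07],0],[[0.1,1.2,-0.08],0]]'
python3 - <<'E'
from h import *
im,C=snap('wrist','h_w'); crop('h_w','h_w2',160,0,200,200,3)
E
```

```text
clock: 7.7
tcp_pos: [0.4684, -0.1874, 0.0645]
tcp_rot: [3.138, -0.139, 0.0]
wrist_force: [-0.8, -1.6, -1.6]
finger_gap: 0.0138
```

View pics/h_w2.png

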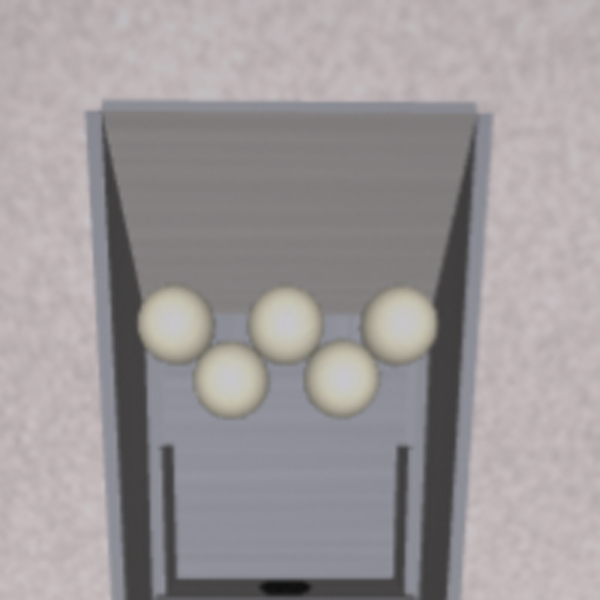

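```bash
python3 -m jog '[[[0.02,0.2,-0.02],0],[[0.04,0.4,-0.03],0]]'
python3 -m jog '[[[0,0,0],0],[[0,0,0],0]]' - 8
python3 -m jog '[[[-0.05,-0.6,-0.25],0],[[-0.1,-1.2,-0.45],0],[[-0.15,-1.75,-0.7],0],[[-0.2,-2.35,-0.95],0],[[-0.2,-2.35,-0.95],0]]'
python3 - <<'E'
from h import *
im,C=snap('wrist','i_w'); crop('i_w','i_w2',160,0,200,200,3)
snap('side','i_s'); crop('i_s','i_s2',220,200,150,120,5)
E
```

```text
clock: 7.95
tcp_pos: [0.4688, -0.1832, 0.0642]
tcp_rot: [3.138, -0.139, 0.0]
wrist_force: [-0.1, 0.0, -2.1]
finger_gap: 0.0138
clock: 8.15
tcp_pos: [0.4688, -0.1827, 0.0641]
tcp_rot: [-3.138, 0.137, 0.0]
wrist_force: [0.0, 0.8, -1.3]
finger_gap: 0.0141
clock: 8.65
tcp_pos: [0.4665, -0.2079, 0.0543]
tcp_rot: [3.138, -0.14, -0.0]
wrist_force: [-0.3, -0.5, 0.5]
finger_gap: 0.0142
```

View pics/i_w2.png

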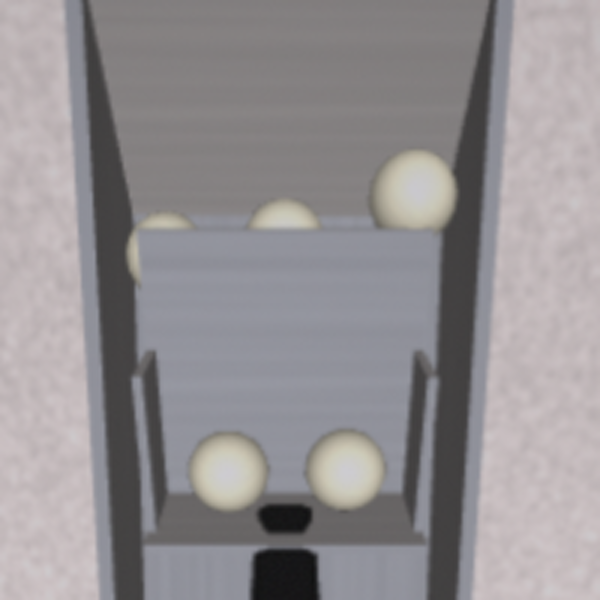

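View pics/i_s2.png

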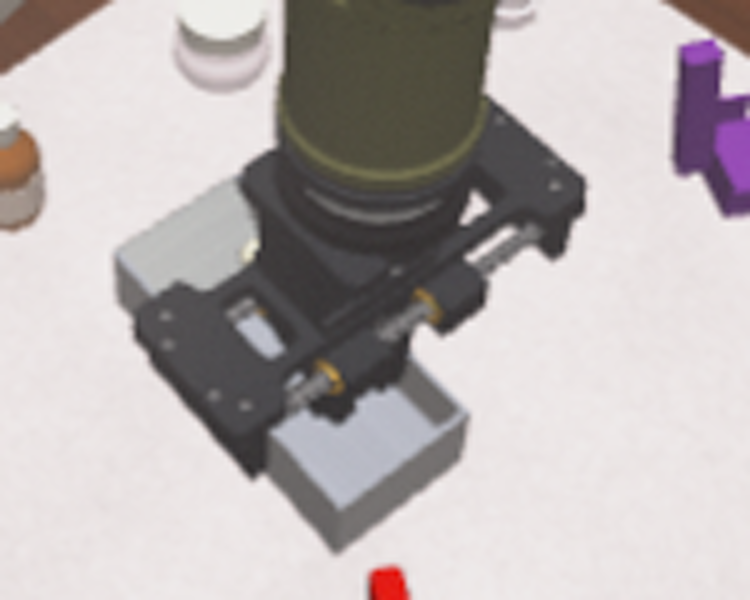

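```bash
python3 -m jog '[[[0,0,0],0],[[0,0,0.1],0],[[-0.03,-0.3,0.2],0],[[-0.07,-0.8,0.4],0],[[-0.12,-1.3,0.7],0],[[-0.12,-1.5,1.1],0],[[-0.12,-1.5,1.8],0],[[-0.12,-1.5,2.5],0]]' - 60
python3 -m jog '[[[0,0,0.8],0],[[0,0,1.8],0],[[0,0,3],0],[[0,0,4.5],0],[[0,0,6],0],[[0,0,7],0],[[0,0,7.4],0],[[0,0,7.5],0]]'
python3 - <<'E'
from h import *
im,C=snap('wrist','j_w')
snap('side','j_s'); crop('j_s','j_s2',200,130,170,170,4)
E
```

```text
clock: 9.55
tcp_pos: [0.4655, -0.2217, 0.0803]
tcp_rot: [-3.138, 0.138, -0.0]
wrist_force: [-0.2, 0.4, -1.1]
finger_gap: 0.0134
clock: 10.35
tcp_pos: [0.4657, -0.2217, 0.1552]
tcp_rot: [3.138, -0.138, 0.001]
wrist_force: [-0.0, 0.0, -2.0]
finger_gap: 0.0136
```

View pics/j_w.png

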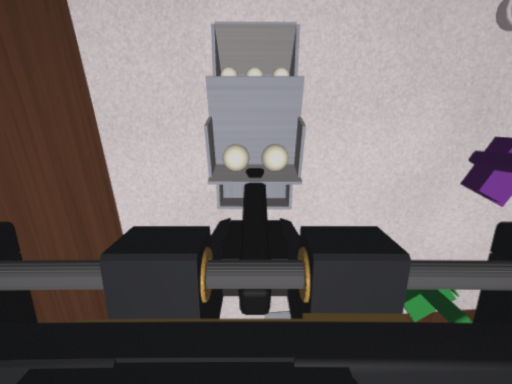

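View pics/j_s2.png

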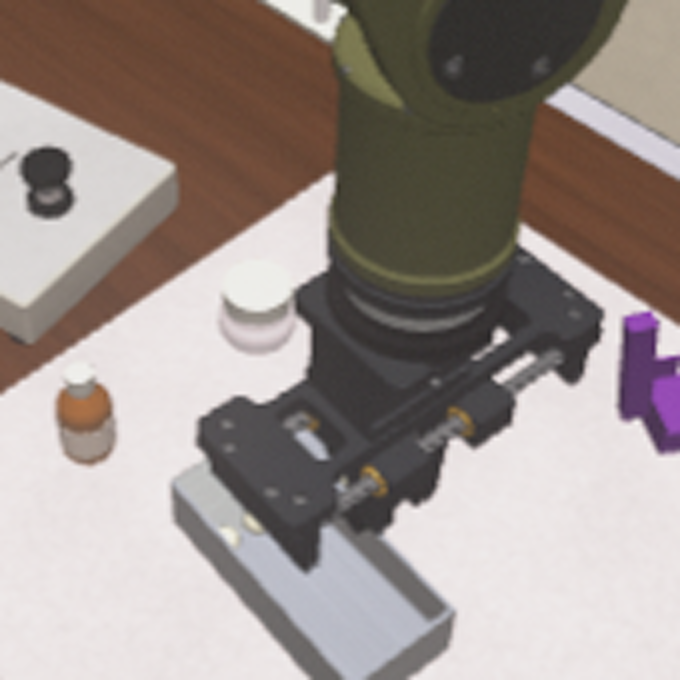

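```bash
python3 -m jog '[[[0,0.5,1],0],[[0.1,1.5,2],0],[[0.2,3,3],0],[[0.3,5,4],0],[[0.4,7.5,4.5],0],[[0.6,10.5,4.5],0],[[0.8,13.5,4.5],0],[[1,16.5,4.5],0]]'
python3 -m jog '[[[0.2,3,0],0],[[0.4,6,0],0],[[0.5,8.8,0],0],[[0.7,11.4,0],0],[[0.8,13.8,0],0],[[0.9,16,0],0],[[1.1,18,0],0],[[1.2,19.8,0],0]]'
python3 -m jog '[[[0.1,1.6,0],0],[[0.2,3,0],0],[[0.3,4.2,0],0],[[0.3,5.3,0],0],[[0.4,6.3,0],0],[[0.4,7.2,0],0],[[0.5,8,0],0],[[0.5,8.5,0],0]]'
python3 - <<'E'
from h import *
im,C=snap('wrist','k_w')
snap('side','k_s'); crop('k_s','k_s2',110,60,150,150,4)
crop('k_w','k_w2',150,20,220,170,3)
E
```

```text
clock: 11.25
tcp_pos: [0.4755, -0.0544, 0.2004]
tcp_rot: [-3.138, 0.137, -0.001]
wrist_force: [-0.1, 0.0, -1.2]
finger_gap: 0.0134
clock: 12.05
tcp_pos: [0.487, 0.1437, 0.2002]
tcp_rot: [-3.138, 0.135, -0.0]
wrist_force: [-0.2, -0.0, -2.3]
finger_gap: 0.0134
clock: 12.85
tcp_pos: [0.4926, 0.2271, 0.1996]
tcp_rot: [-3.138, 0.138, -0.0]
wrist_force: [-0.4, -0.6, -0.9]
finger_gap: 0.0134
```

View pics/k_w2.png

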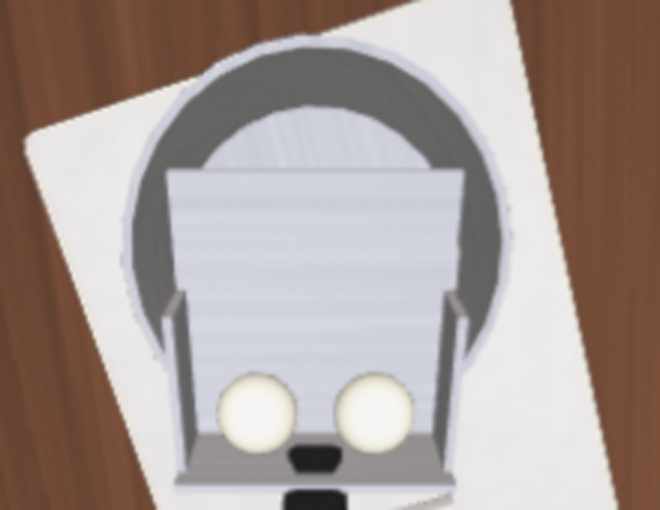

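View pics/k_s2.png

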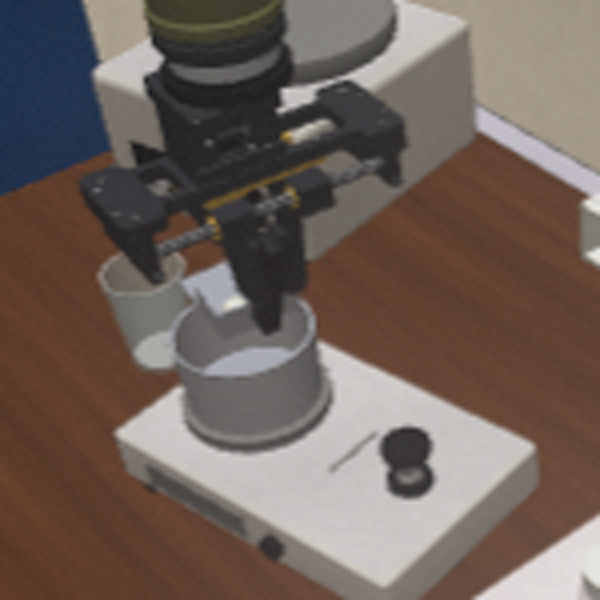

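```bash
python3 - <<'E'
from h import *
C=cam('wrist')
print(onz('wrist',[(252,33),(192,101),(319.5,101)],.123,C))
E
python3 -m jog '[[[0,0,-1.5],0],[[0,0,-3],0],[[0,0,-3.4],0]]'
python3 -m jog '[[[0,0,0],0],[[0,0,0],0],[[0,0,0],0],[[0,0,0],0]]' - 4
python3 - <<'E'
from h import *
im,C=snap('wrist','l_w')
crop('l_w','l_w2',150,20,220,170,3)
E
```

```text
[[0.50180278 0.35464626 0.123     ]
 [0.45025941 0.3111351  0.123     ]
 [0.55068999 0.3023883  0.123     ]]
clock: 13.25
tcp_pos: [0.4931, 0.225, 0.1673]
tcp_rot: [3.138, -0.141, 0.001]
wrist_force: [-8.5, -7.2, 39.6]
finger_gap: 0.0137
clock: 13.65
tcp_pos: [0.4933, 0.2244, 0.1666]
tcp_rot: [3.137, -0.142, 0.002]
wrist_force: [-0.0, -3.3, 5.4]
finger_gap: 0.0143
```

View pics/l_w2.png

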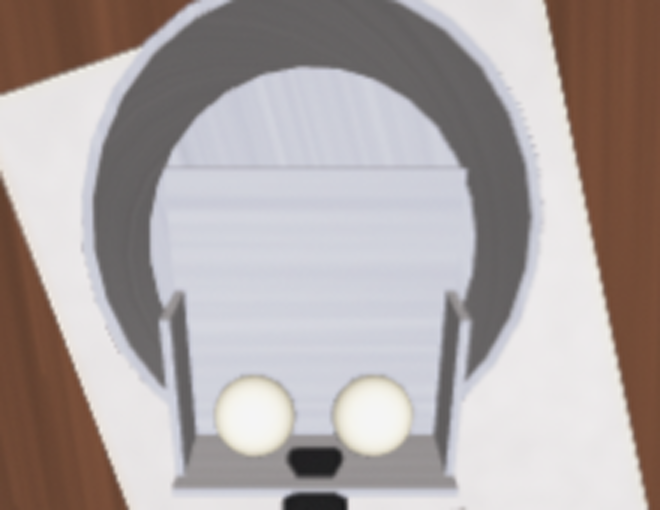

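```bash
python3 -m jog '[[[0,0,0],0],[[0,0,0],0],[[0,0,0.3],0],[[0,0,0.8],0],[[0,0,1.2],0],[[0,0,1.4],0]]' - 25
python3 -m jog '[[[0,0,0],0],[[0,0,0],0],[[0,0,0],0],[[0,0,0],0]]' - 3.5
python3 - <<'E'
from h import *
im,C=snap('wrist','m_w')
crop('m_w','m_w2',150,20,220,170,3)
E
```

```text
clock: 14.3
tcp_pos: [0.4927, 0.2265, 0.1801]
tcp_rot: [-3.138, 0.138, -0.001]
wrist_force: [0.5, -0.3, -1.2]
finger_gap: 0.0137
clock: 14.7
tcp_pos: [0.4924, 0.2263, 0.1795]
tcp_rot: [3.138, -0.138, -0.0]
wrist_force: [-1.3, -0.6, -1.1]
finger_gap: 0.0138
```

View pics/m_w2.png

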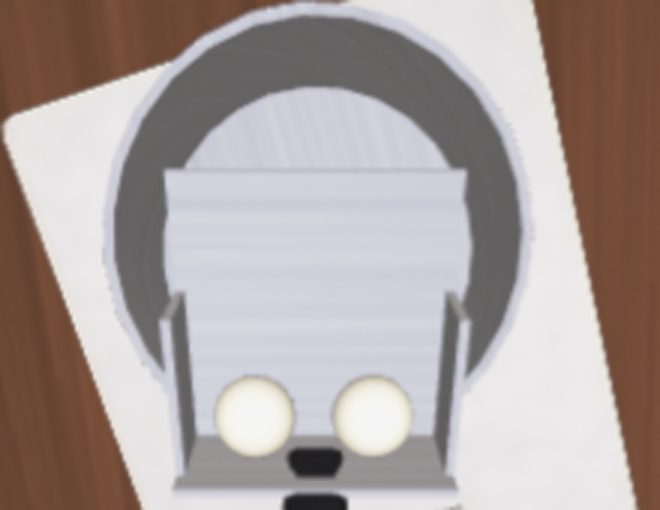

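Run:
```python
from h import *
C=cam('wrist'); K,d,r,t=C; Rm=R.from_rotvec(r).as_matrix(); o=-Rm.T@t
def pt(u1,u2,v,w):
    z=K[0,0]*w/(u2-u1); q=cv2.undistortPoints(np.array([[[(u1+u2)/2,v]]]),K,d).ravel()
    return o+Rm.T@(np.array([q[0],q[1],1])*z)
T=lambda u,v:(150+u/3-.3,20+v/3-.3)
for a,b,v in ((165,466,170),(173.5,458,484)):
    u1,vv=T(a,v);u2,_=T(b,v); print(pt(u1,u2,vv,.060))
print(readout.observe()['tcp_pos'])
# model overlay by tilt
s=readout.observe(); G=s['tcp_pos']+[0,0,.019]; dd=np.array([.087,.996,0]); 
for th in (10,13,16,19,22):
    c,sn=np.cos(np.radians(th)),np.sin(np.radians(th))
    P=lambda x,y,z: G+dd*((x+45.5)*c-(z-72)*sn)/1e3+np.array([0,0,1])*((x+45.5)*sn+(z-72)*c)/1e3+np.array([.996,-.087,0])*y/1e3
    uv=proj('wrist',[P(30,-30,2),P(30,30,2),P(-32,-30,28),P(-32,30,28)],C); print(th,((uv-[150,20])*3).round(0).tolist(), P(30,0,0).round(4),P(-32,0,0).round(4))
print(np.array([.0,0,0]))
```

```text
[0.50076199 0.31666127 0.15374562]
[0.49535936 0.2545315  0.16071539]
[0.4924292  0.22630785 0.17949424]
10 [[172.0, 199.0], [453.0, 198.0], [175.0, 513.0], [451.0, 513.0]] [0.5    0.3128 0.1407] [0.4947 0.252  0.1299]
13 [[168.0, 181.0], [457.0, 181.0], [173.0, 505.0], [452.0, 505.0]] [0.5002 0.3157 0.1453] [0.495  0.2555 0.1314]
16 [[163.0, 164.0], [462.0, 164.0], [172.0, 497.0], [454.0, 497.0]] [0.5005 0.3184 0.1501] [0.4953 0.259  0.133 ]
19 [[157.0, 147.0], [467.0, 147.0], [170.0, 490.0], [455.0, 490.0]] [0.5007 0.3208 0.155 ] [0.4956 0.2624 0.1348]
22 [[152.0, 130.0], [473.0, 130.0], [169.0, 482.0], [457.0, 482.0]] [0.5009 0.3229 0.16  ] [0.4959 0.2656 0.1368]
[0. 0. 0.]
```

```bash
python3 -m jog '[[[0,0,0],0],[[0,-0.3,0],0],[[-0.05,-0.9,0],0],[[-0.1,-1.8,0],0],[[-0.2,-3,0],0],[[-0.35,-4.5,0],0],[[-0.5,-6,0],0],[[-0.6,-7,0],0]]' - 40
python3 -m jog '[[[-0.05,-0.5,-0.5],0],[[-0.05,-0.5,-2],0],[[-0.05,-0.5,-3.2],0],[[-0.05,-0.5,-3.7],0],[[-0.05,-0.5,-3.7],0]]'
python3 - <<'E'
from h import *
im,C=snap('wrist','n_w')
crop('n_w','n_w2',150,20,220,170,3)
snap('side','n_s'); crop('n_s','n_s2',110,60,150,150,4)
E
```

```text
clock: 15.55
tcp_pos: [0.4863, 0.1537, 0.1797]
tcp_rot: [3.137, -0.142, -0.0]
wrist_force: [0.0, 0.2, -1.3]
finger_gap: 0.0134
clock: 16.05
tcp_pos: [0.4854, 0.1515, 0.1417]
tcp_rot: [3.138, -0.137, -0.003]
wrist_force: [0.2, -0.8, -1.6]
finger_gap: 0.0134
```

View pics/n_w2.png

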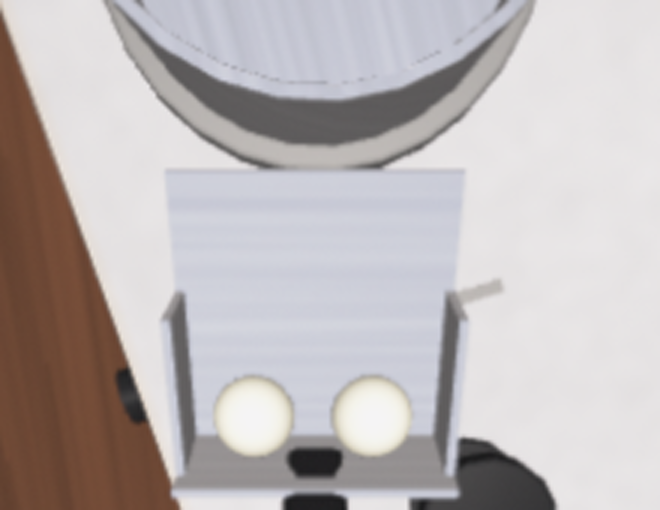

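View pics/n_s2.png

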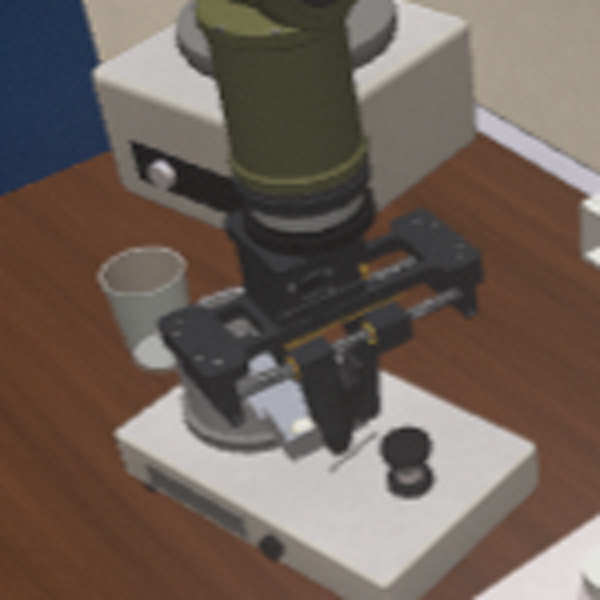

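```bash
python3 -m jog '[[[0.05,0.6,0],0],[[0.1,1.1,0],0],[[0.1,1.3,0.1],0],[[0.13,1.6,0.5],0],[[0.16,1.9,0.9],0],[[0.18,2.1,1.2],0],[[0.18,2.1,1.2],0]]' - 6
python3 - <<'E'
from h import *
im,C=snap('wrist','o_w')
crop('o_w','o_w2',150,20,220,170,3)
E
```

```text
clock: 16.85
tcp_pos: [0.488, 0.1719, 0.1552]
tcp_rot: [3.138, -0.139, 0.001]
wrist_force: [0.1, -4.4, 1.7]
finger_gap: 0.0144
```

View pics/o_w2.png

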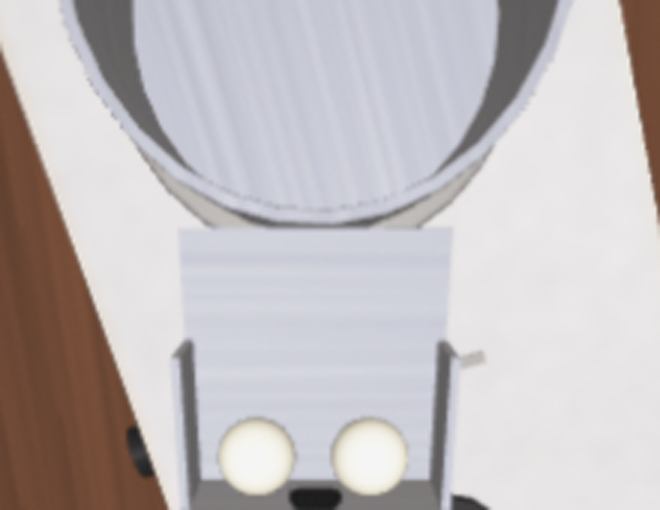

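```bash
python3 -m jog '[[[0,0,0],0],[[0,-0.1,0.3],0],[[-0.01,-0.2,1],0],[[-0.02,-0.3,2],0],[[-0.02,-0.3,3],0],[[-0.02,-0.3,3.8],0],[[0,-0.1,4.1],0],[[0.02,0.3,4.1],0]]' - 40
python3 -m jog '[[[0.07,0.8,0],0],[[0.17,2,0],0],[[0.27,3.2,0],0],[[0.36,4.3,0],0],[[0.44,5.3,0],0],[[0.5,6.1,0],0],[[0.55,6.7,0],0],[[0.6,7.1,0],0]]'
python3 -m jog '[[[0.02,0.3,0],0],[[0.05,0.6,0],0],[[0.07,0.8,0],0],[[0.07,0.8,0],0]]'
python3 - <<'E'
from h import *
im,C=snap('wrist','p_w')
crop('p_w','p_w2',150,20,220,180,3)
E
```

```text
clock: 17.7
tcp_pos: [0.4884, 0.1756, 0.1964]
tcp_rot: [-3.138, 0.139, -0.002]
wrist_force: [0.0, 0.8, -1.7]
finger_gap: 0.0137
clock: 18.5
tcp_pos: [0.494, 0.2469, 0.1956]
tcp_rot: [3.139, -0.138, -0.0]
wrist_force: [-0.7, -0.1, -1.1]
finger_gap: 0.0137
clock: 18.9
tcp_pos: [0.4947, 0.2545, 0.1957]
tcp_rot: [-3.138, 0.138, -0.0]
wrist_force: [-0.7, 0.3, -1.5]
finger_gap: 0.0135
```

View pics/p_w2.png

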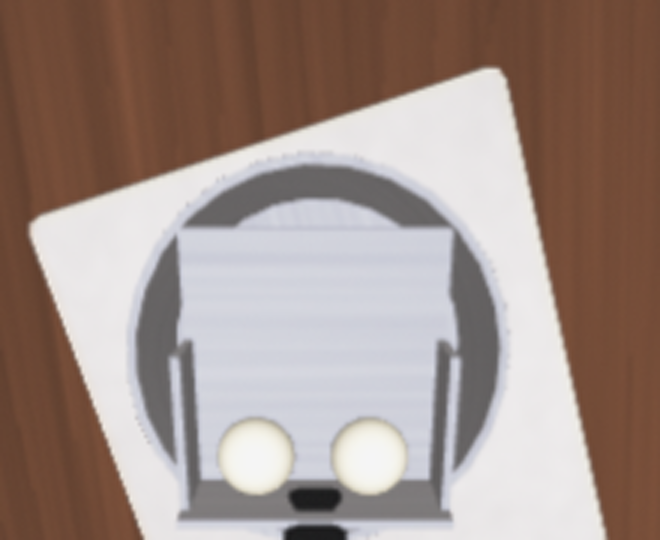

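Run:
```python
from h import *
from scipy.optimize import least_squares
C=cam('wrist'); s=readout.observe(); G=s['tcp_pos']+[0,0,.019]; dd=np.array([.087,.996,0]); ee=np.array([.996,-.087,0])
def P(p,x,y,z):
    th,gx,gz=p; c,sn=np.cos(th),np.sin(th); X=x-gx; Z=z-gz
    return G+(dd*(X*c-Z*sn)+np.array([0,0,1])*(X*sn+Z*c)+ee*y)/1e3
pts=[(30,-30,2),(30,30,2),(-30,-30,28),(-30,30,28),(6,-30,22),(6,30,22)]
uv=np.array([(179,228),(453,228),(180,513),(452,513),(171,357),(460,357)])/3+[150,20]-.3
f=lambda p:(proj('wrist',[P(p,*q) for q in pts],C)-uv).ravel()
r=least_squares(f,[.1,-45,70]); p=r.x; print(np.degrees(p[0]),p[1:],r.fun.round(1))
for q in ((30,0,0),(-32,0,0),(-48,0,25),(-51,0,45)): print(q,P(p,*q).round(4))
print(onz('wrist',[(150+130/3,20+330/3),(150+505/3,20+330/3),(150+315/3,20+157/3)],.123,C))
```

```text
10.351792483491742 [-39.36288018  77.86996386] [-0.1 -0.9 -1.6 -0.9  0.3  1.9 -1.8  1.9  0.6 -0.9 -1.9 -0.9]
(30, 0, 0) [0.5019 0.3361 0.1505]
(-32, 0, 0) [0.4966 0.2754 0.1394]
(-48, 0, 25) [0.4948 0.2552 0.1611]
(-51, 0, 45) [0.4942 0.2487 0.1802]
[[0.45123931 0.31612432 0.123     ]
 [0.55067245 0.30736367 0.123     ]
 [0.50401829 0.35416338 0.123     ]]
```

```bash
python3 -m jog '[[[0.01,0.15,-0.5],0],[[0.03,0.3,-1.2],0],[[0.03,0.35,-1.9],0],[[0.03,0.35,-2.5],0],[[0.03,0.35,-2.7],0]]' - 15
python3 -m jog '[[[0,0,-0.2],0],[[0,0,-0.4],0],[[0,0,-0.5],0]]'
```

```text
clock: 19.45
tcp_pos: [0.4945, 0.2575, 0.1676]
tcp_rot: [3.138, -0.138, -0.002]
wrist_force: [-0.5, -0.8, -1.8]
finger_gap: 0.0138
clock: 19.75
tcp_pos: [0.4951, 0.2578, 0.1636]
tcp_rot: [-3.138, 0.138, -0.0]
wrist_force: [-0.4, 0.2, -1.4]
finger_gap: 0.0141
```

No contact yet. Lower slightly more and look.

```bash
python3 -m jog '[[[0,0,-0.2],0],[[0,0,-0.3],0],[[0,0,-0.4],0]]'
python3 - <<'E'
from h import *
im,C=snap('wrist','q_w')
crop('q_w','q_w2',150,20,220,180,3)
snap('side','q_s'); crop('q_s','q_s2',110,60,150,150,4)
E
```

```text
clock: 20.05
tcp_pos: [0.495, 0.2578, 0.1596]
tcp_rot: [-3.138, 0.138, -0.0]
wrist_force: [-0.0, 0.7, -1.4]
finger_gap: 0.0139
```

View pics/q_w2.png

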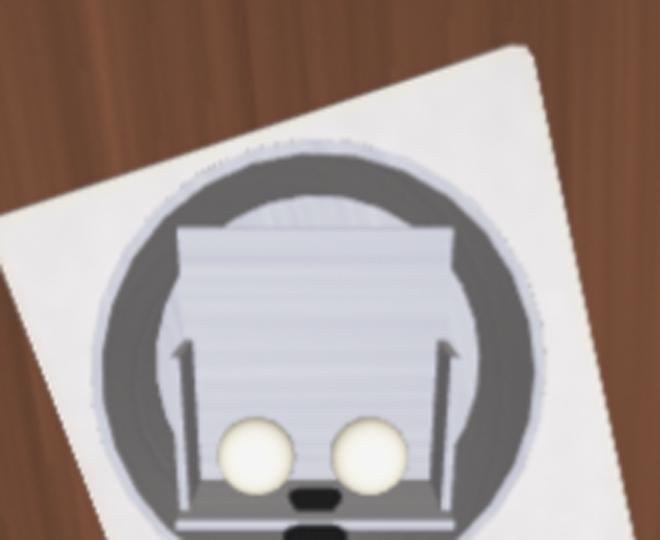

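View pics/q_s2.png

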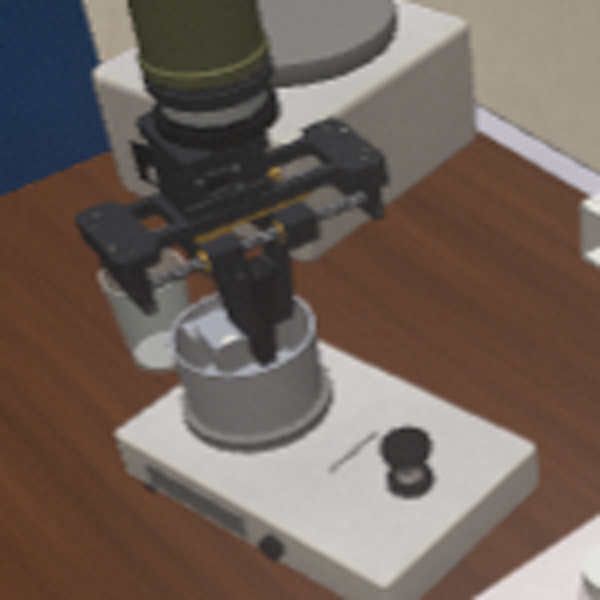

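```bash
python3 -m jog '[[[0.03,0.3,0],0],[[0.05,0.6,0],0],[[0.08,0.9,-0.1],0],[[0.1,1.2,-0.1],0],[[0.12,1.4,-0.1],0],[[0.12,1.4,-0.1],0]]' - 6
python3 - <<'E'
from h import *
im,C=snap('wrist','r_w')
crop('r_w','r_w2',150,20,220,180,3)
E
```

```text
clock: 20.75
tcp_pos: [0.4963, 0.2685, 0.1589]
tcp_rot: [3.134, -0.142, -0.001]
wrist_force: [0.3, -7.6, 3.7]
finger_gap: 0.0139
```

View pics/r_w2.png

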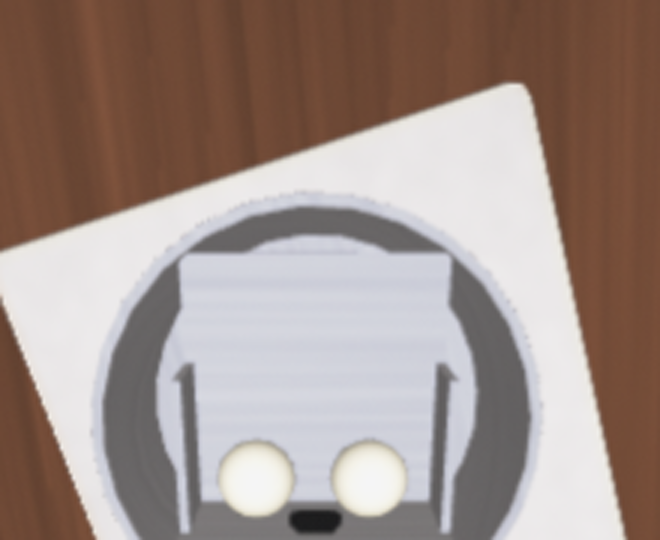

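```bash
python3 -m jog '[[[0.03,0.3,0],0],[[0.05,0.6,0],0],[[0.08,0.9,0.1],0],[[0.1,1.2,0.2],0],[[0.12,1.4,0.3],0],[[0.12,1.4,0.3],0]]'
python3 - <<'E'
from h import *
im,C=snap('wrist','s_w')
crop('s_w','s_w2',150,20,220,180,3)
E
```

```text
clock: 21.4
tcp_pos: [0.4976, 0.2826, 0.1621]
tcp_rot: [3.134, -0.141, -0.0]
wrist_force: [-0.3, -7.6, 5.3]
finger_gap: 0.0137
```

View pics/s_w2.png

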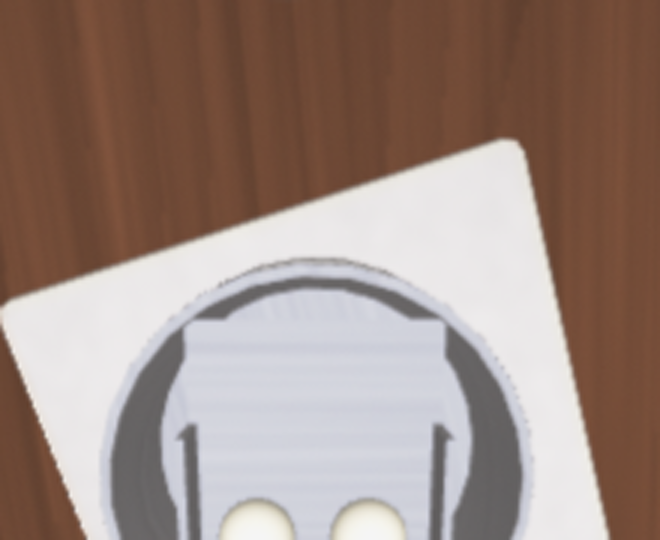

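```bash
python3 -m jog '[[[0.03,0.3,0.1],0],[[0.05,0.6,0.2],0],[[0.08,0.9,0.4],0],[[0.1,1.2,0.6],0],[[0.12,1.4,0.8],0],[[0.12,1.4,0.8],0]]'
python3 - <<'E'
from h import *
im,C=snap('wrist','t_w')
crop('t_w','t_w2',150,60,220,180,3)
snap('side','t_s'); crop('t_s','t_s2',110,60,150,150,4)
E
```

```text
clock: 22.05
tcp_pos: [0.499, 0.2988, 0.1702]
tcp_rot: [3.137, -0.139, 0.001]
wrist_force: [-0.2, -4.9, 3.6]
finger_gap: 0.0134
```

View pics/t_w2.png

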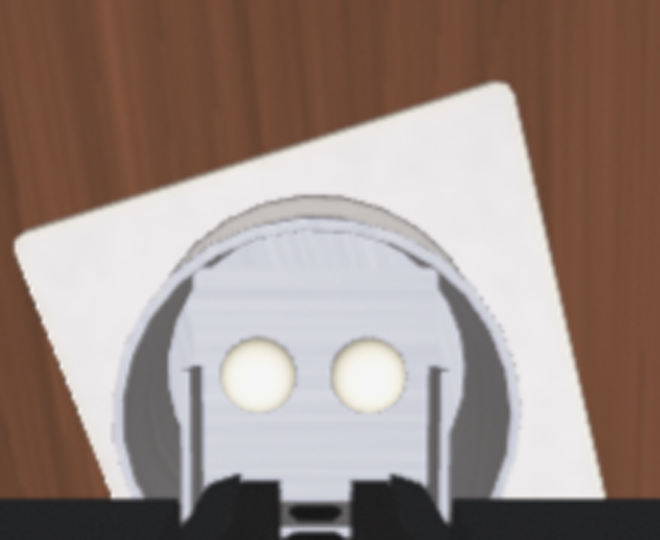

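View pics/t_s2.png

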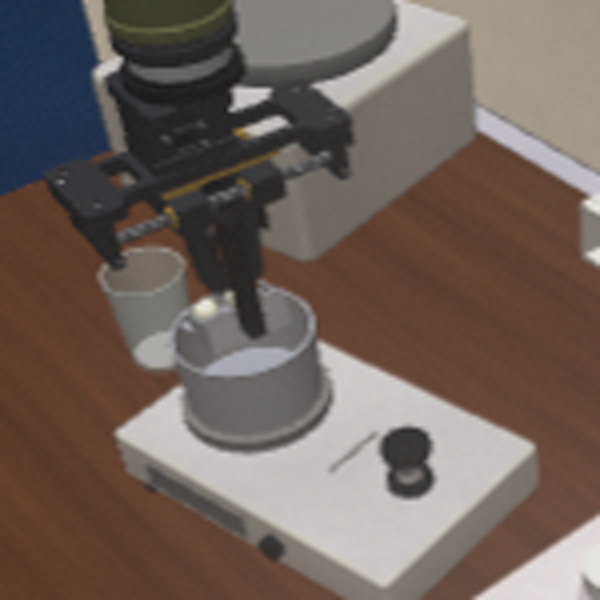

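```bash
python3 -m jog '[[[-0.05,-0.5,-0.3],0],[[-0.1,-1,-0.3],0],[[-0.1,-1,-0.3],0],[[-0.1,-1,-0.3],0]]' - 40
python3 - <<'E'
from h import *
im,C=snap('wrist','u_w')
crop('u_w','u_w2',150,40,220,180,3)
snap('side','u_s'); crop('u_s','u_s2',110,60,150,150,4)
E
```

```text
clock: 22.55
tcp_pos: [0.4973, 0.2899, 0.1663]
tcp_rot: [3.139, -0.138, -0.001]
wrist_force: [-0.5, -1.5, -0.3]
finger_gap: 0.0117
```

View pics/u_w2.png

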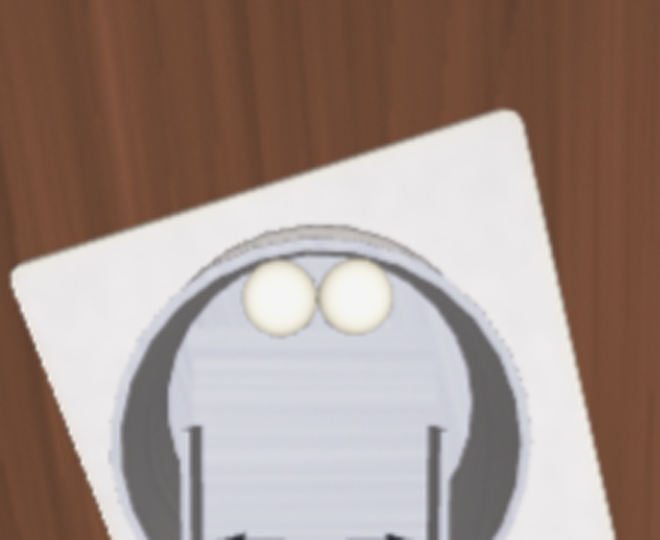

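View pics/u_s2.png

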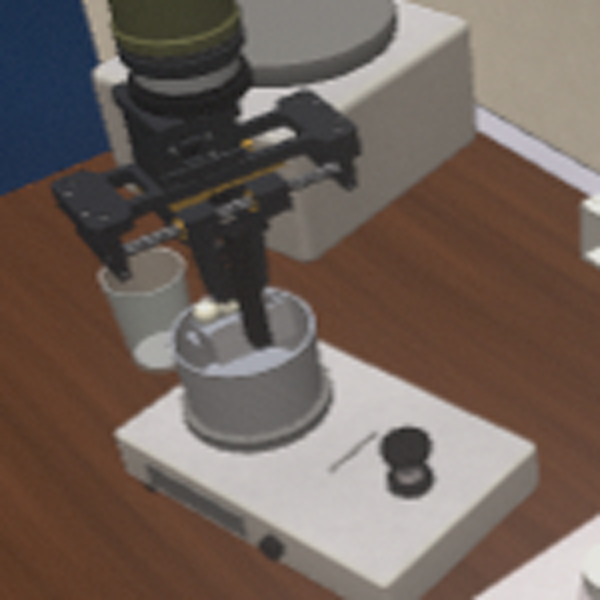

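```bash
python3 -m jog '[[[-0.03,-0.4,0.1],0],[[-0.06,-0.8,0.2],0],[[-0.06,-0.8,0.2],0],[[-0.06,-0.8,0.2],0]]'
python3 - <<'E'
from h import *
im,C=snap('wrist','v_w')
crop('v_w','v_w2',150,40,220,180,3)
snap('side','v_s'); crop('v_s','v_s2',110,60,150,150,4)
E
```

```text
clock: 23.05
tcp_pos: [0.4972, 0.2819, 0.1689]
tcp_rot: [-3.138, 0.138, -0.001]
wrist_force: [-0.2, 0.7, -1.1]
finger_gap: 0.0118
```

View pics/v_w2.png

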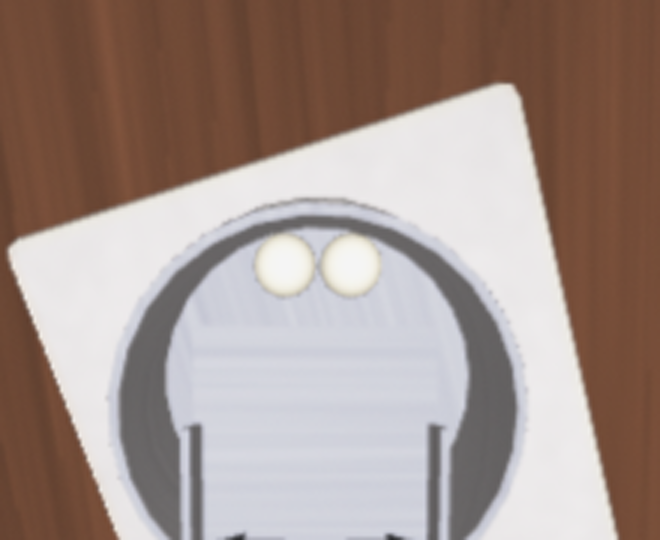

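View pics/v_s2.png

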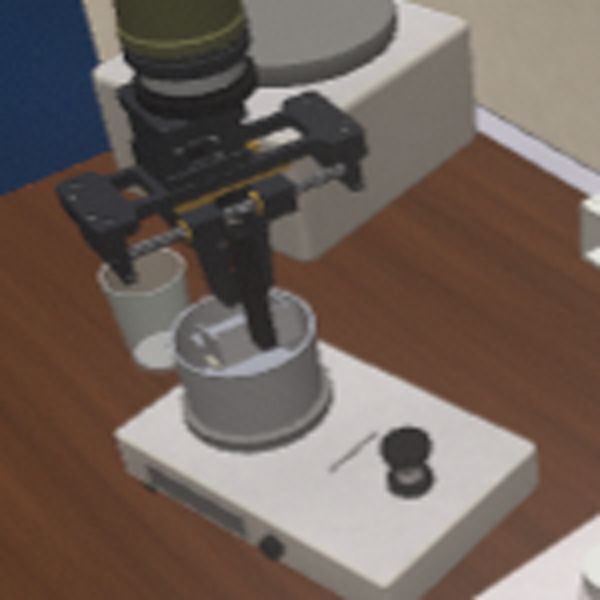

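```bash
python3 -m jog '[[[0,0,1.5],0],[[0,0,4],0],[[0,0,7],0],[[-0.2,-3,7],0],[[-0.5,-8,7],0],[[-0.8,-13,7],0],[[-1.1,-18,7],0],[[-1.4,-23,7],0]]' - 60
python3 -m jog '[[[-0.3,-5,0],0],[[-0.6,-10,0],0],[[-0.9,-15,0],0],[[-1.2,-20,-1],0],[[-1.5,-24,-3],0],[[-1.8,-26.7,-4],0],[[-1.8,-27,-4],0],[[-1.8,-27,-4],0]]'
python3 - <<'E'
from h import *
im,C=snap('wrist','w_w')
crop('w_w','w_w2',150,20,220,200,3)
snap('side','w_s'); crop('w_s','w_s2',200,120,180,180,4)
E
```

```text
clock: 23.95
tcp_pos: [0.4829, 0.0506, 0.2388]
tcp_rot: [-3.138, 0.137, -0.001]
wrist_force: [0.7, -0.9, -1.4]
finger_gap: 0.0112
clock: 24.75
tcp_pos: [0.465, -0.2182, 0.1985]
tcp_rot: [-3.138, 0.141, 0.0]
wrist_force: [0.1, 1.6, -0.5]
finger_gap: 0.0113
```

View pics/w_w2.png

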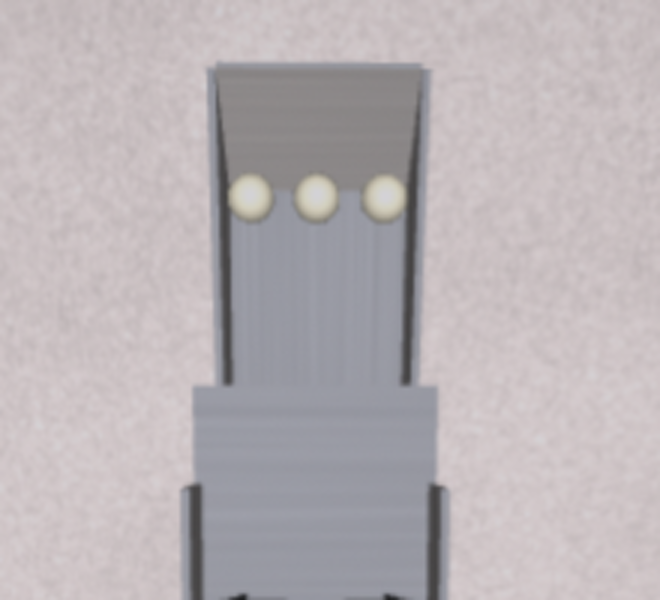

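View pics/w_s2.png

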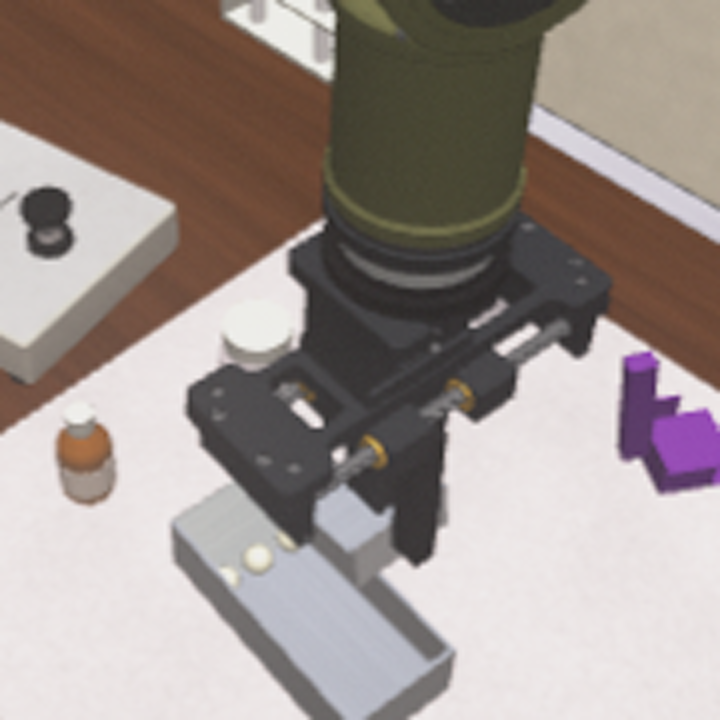

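Run:
```python
from h import *
from scipy.optimize import least_squares
C=cam('wrist'); s=readout.observe(); G=s['tcp_pos']+[0,0,.019]; dd=np.array([.087,.996,0]); ee=np.array([.996,-.087,0])
def P(p,x,y,z):
    th,gx,gz=p; c,sn=np.cos(th),np.sin(th); X=x-gx; Z=z-gz
    return G+(dd*(X*c-Z*sn)+np.array([0,0,1])*(X*sn+Z*c)+ee*y)/1e3
pts=[(30,-30,2),(30,30,2),(6,-30,22),(6,30,22),(6,-28,2),(6,28,2)]
uv=np.array([(193.5,387),(437.5,387),(182,487),(447.5,487),(203,487+0),(430,487+0)])/3+[150,20]-.3
f=lambda p:(proj('wrist',[P(p,*q) for q in pts[:4]],C)-uv[:4]).ravel()
r=least_squares(f,[-.1,-45,70]); p=r.x; print(np.degrees(p[0]),p[1:],r.fun.round(1))
for q in ((30,0,0),(-32,0,0),(-49,0,102),(-59,0,102),(-39,0,102)): print(q,(P(p,*q)-s['tcp_pos']).round(4))
```

```text
-10.595314071399327 [-27.71605631  65.11977613] [-0.2 -0.1 -0.8  0.  -0.5 -0.  -0.1  0.1]
(30, 0, 0) [ 0.0039  0.0446 -0.0556]
(-32, 0, 0) [-0.0014 -0.0161 -0.0442]
(-49, 0, 102) [-0.0012 -0.0141  0.0592]
(-59, 0, 102) [-0.0021 -0.0239  0.061 ]
(-39, 0, 102) [-0.0004 -0.0043  0.0573]
```

```bash
python3 -m jog '[[[0.1,1.2,0],0],[[0.2,2.4,-1],0],[[0.22,2.4,-4],0],[[0.22,2.4,-8],0],[[0.22,2.4,-11.5],0],[[0.22,2.4,-13],0],[[0.22,2.4,-13.3],0],[[0.22,2.4,-13.3],0]]'
python3 -m jog '[[[0,0,0],0],[[0,0,-0.2],0],[[0,0,-0.5],0],[[0,0,-0.5],0]]' - 8
python3 -m jog '[[[0,0,0],0],[[0,0,0],0],[[0,0,0],0],[[0,0,0],0]]' 0.25 20
python3 - <<'E'
from h import *
im,C=snap('wrist','x_w')
crop('x_w','x_w2',150,20,220,200,3)
E
```

```text
clock: 25.65
tcp_pos: [0.4678, -0.1923, 0.0659]
tcp_rot: [-3.138, 0.135, -0.0]
wrist_force: [0.9, -1.0, -1.2]
finger_gap: 0.0113
clock: 26.05
tcp_pos: [0.4673, -0.1938, 0.0608]
tcp_rot: [3.138, -0.138, 0.001]
wrist_force: [-0.4, -0.6, -0.7]
finger_gap: 0.0135
clock: 26.45
tcp_pos: [0.4673, -0.1939, 0.0607]
tcp_rot: [3.139, -0.138, 0.0]
wrist_force: [0.9, -0.3, -0.2]
finger_gap: 0.0222
```

View pics/x_w2.png

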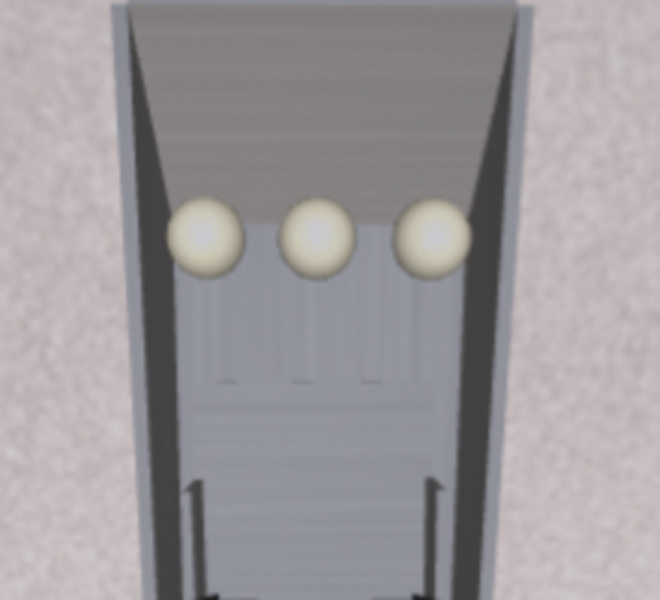

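Run:
```python
from h import *
C=cam('wrist')
T=lambda u,v:(150+u/3-.3,20+v/3-.3)
a=onz('wrist',[T(190,381),T(436,381),T(315,381)],.0085,C);print(a)
n=a[2]; d=np.array([.0889,.996,0]); print('TCP target',n-.0698*d, readout.observe()['tcp_pos'])
print('nose panx',(n-np.array([.4749,-.1463,0]))@d)
print(onz('wrist',[T(206,238),T(317,238),T(432,238)],.014,C))
```

```text
[[ 0.44109133 -0.14474205  0.0085    ]
 [ 0.5011983  -0.15003415  0.0085    ]
 [ 0.47163529 -0.14741893  0.0085    ]]
TCP target [ 0.46543007 -0.21693973  0.0085    ] [ 0.46725959 -0.19386746  0.06070321]
nose panx -0.0014046820501789823
[[ 0.44977758 -0.11258228  0.014     ]
 [ 0.47497009 -0.11478376  0.014     ]
 [ 0.50106397 -0.11710325  0.014     ]]
```

```bash
python3 -m jog '[[[-0.1,-1.2,0.4],0],[[-0.2,-2.3,0.5],0],[[-0.2,-2.3,0.5],0]]'
python3 -m jog '[[[0,0,0],0],[[0,0,0],0],[[0,0,0],0],[[0,0,0],0]]' 0 8
python3 -m jog '[[[-0.03,-0.35,-0.15],0],[[-0.06,-0.7,-0.25],0],[[-0.06,-0.7,-0.25],0]]'
python3 - <<'E'
from h import *
im,C=snap('wrist','y_w')
crop('y_w','y_w2',150,20,220,200,3)
E
```

```text
clock: 26.8
tcp_pos: [0.465, -0.2201, 0.0661]
tcp_rot: [3.136, -0.144, 0.002]
wrist_force: [-0.3, 0.2, 0.3]
finger_gap: 0.0218
clock: 27.2
tcp_pos: [0.4652, -0.2166, 0.0656]
tcp_rot: [-3.138, 0.137, 0.0]
wrist_force: [0.2, -0.6, -0.3]
finger_gap: 0.0138
clock: 27.5
tcp_pos: [0.4646, -0.2236, 0.0632]
tcp_rot: [-3.138, 0.138, -0.0]
wrist_force: [-0.6, 0.6, 3.1]
finger_gap: 0.0139
```

View pics/y_w2.png

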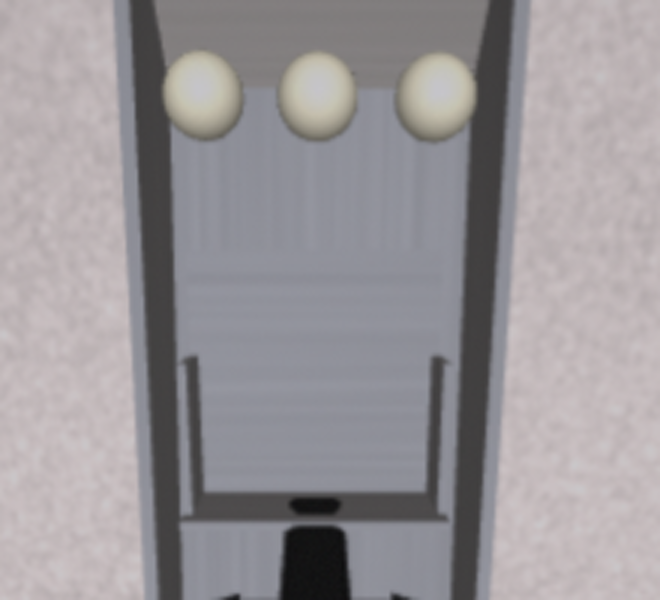

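```bash
python3 -m jog '[[[0,0,0],0],[[0,0,0],0],[[0.04,0.5,-0.03],0],[[0.09,1,-0.07],0],[[0.13,1.5,-0.1],0],[[0.18,2,-0.14],0],[[0.22,2.5,-0.18],0],[[0.26,2.9,-0.2],0]]' - 40
python3 - <<'E'
from h import *
im,C=snap('wrist','z_w')
crop('z_w','z_w2',150,20,220,200,3)
E
```

```text
clock: 28.35
tcp_pos: [0.4675, -0.1965, 0.0615]
tcp_rot: [3.136, -0.141, 0.002]
wrist_force: [0.4, -5.2, 4.2]
finger_gap: 0.0135
```

View pics/z_w2.png

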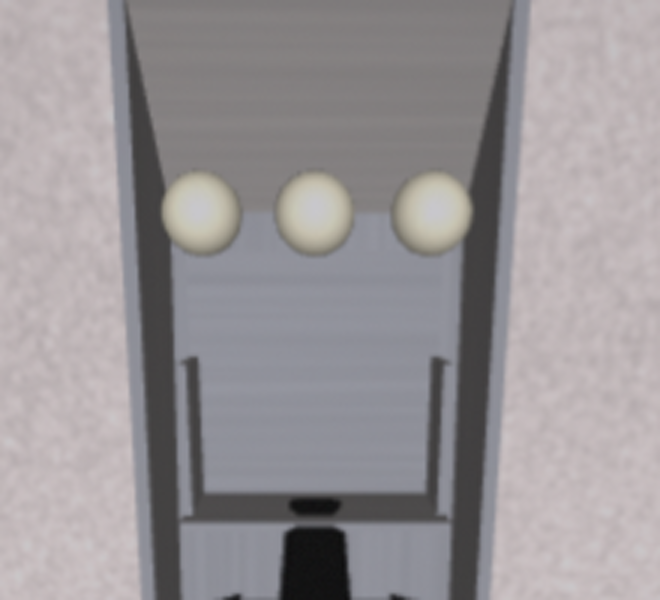

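```bash
python3 -m jog '[[[0.04,0.4,0.03],0],[[0.07,0.8,0],0],[[0.1,1.2,0],0],[[0.12,1.4,0.1],0]]'
python3 - <<'E'
from h import *
im,C=snap('wrist','aa_w')
crop('aa_w','aa_w2',150,20,220,200,3)
E
```

```text
clock: 28.8
tcp_pos: [0.4678, -0.1816, 0.0619]
tcp_rot: [3.137, -0.139, -0.001]
wrist_force: [-1.0, -5.9, -1.0]
finger_gap: 0.0135
```

View pics/aa_w2.png

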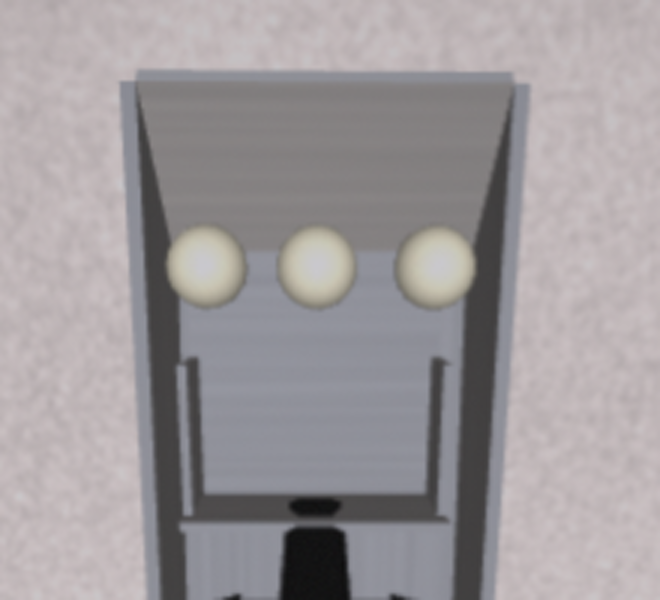

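```bash
python3 -m jog '[[[0.02,0.2,0.1],0],[[0.03,0.4,0.3],0],[[0.05,0.6,0.55],0],[[0.07,0.8,0.8],0],[[0.07,0.8,0.8],0]]'
python3 - <<'E'
from h import *
im,C=snap('wrist','ab_w')
crop('ab_w','ab_w2',150,20,220,200,3)
E
```

```text
clock: 29.35
tcp_pos: [0.469, -0.1746, 0.0704]
tcp_rot: [3.136, -0.141, 0.001]
wrist_force: [-1.4, -6.1, 0.8]
finger_gap: 0.0136
```

View pics/ab_w2.png

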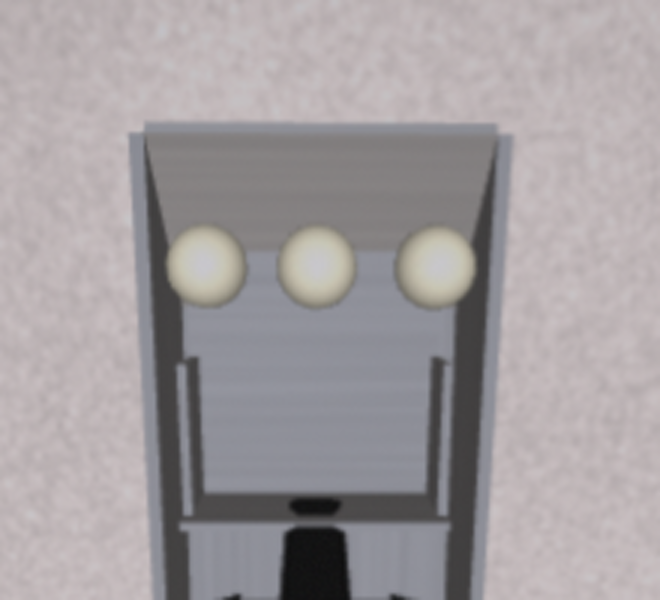

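```bash
python3 -m jog '[[[0,0,0],0],[[0,0,0],0],[[-0.02,-0.25,-0.3],0],[[-0.05,-0.55,-0.65],0],[[-0.06,-0.7,-0.9],0],[[-0.13,-1.5,-1.15],0],[[-0.19,-2.2,-1.45],0],[[-0.25,-2.85,-1.8],0]]' - 8
python3 - <<'E'
from h import *
im,C=snap('wrist','ac_w')
crop('ac_w','ac_w2',150,20,220,200,3)
E
```

```text
clock: 30.2
tcp_pos: [0.4665, -0.2003, 0.0516]
tcp_rot: [-3.137, 0.136, 0.001]
wrist_force: [0.5, 2.2, 0.5]
finger_gap: 0.0138
```

View pics/ac_w2.png

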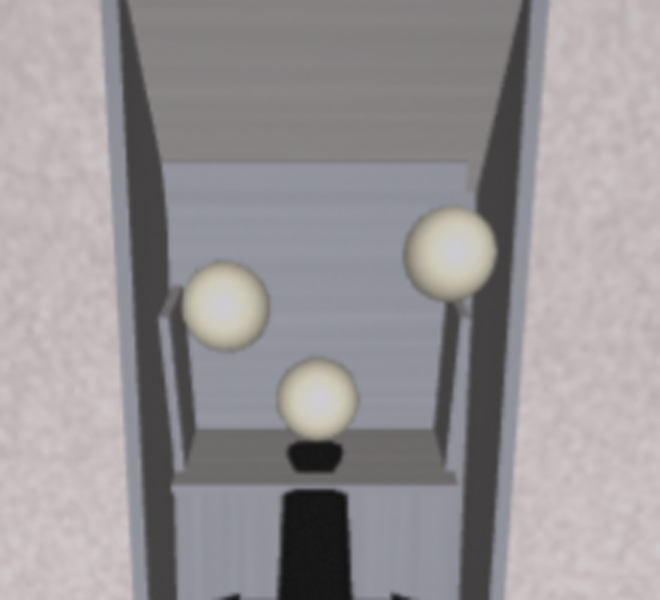

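```bash
python3 -m jog '[[[0,0,0],0],[[0,0,0],0],[[0,0,0.1],0],[[-0.02,-0.2,0.2],0],[[-0.05,-0.5,0.4],0],[[-0.07,-0.8,0.8],0],[[-0.09,-1,1.3],0],[[-0.09,-1,2],0]]' - 60
python3 -m jog '[[[0,0,0.8],0],[[0,0,1.8],0],[[0,0,3],0],[[0,0,4.5],0],[[0,0,6],0],[[0,0,7],0],[[0,0,7.6],0],[[0,0,8],0]]'
python3 - <<'E'
from h import *
im,C=snap('wrist','ad_w')
crop('ad_w','ad_w2',150,20,220,200,3)
E
```

```text
clock: 31.05
tcp_pos: [0.4656, -0.2119, 0.0726]
tcp_rot: [3.138, -0.139, -0.0]
wrist_force: [0.8, -0.8, -1.8]
finger_gap: 0.0136
clock: 31.85
tcp_pos: [0.4658, -0.2113, 0.1528]
tcp_rot: [3.138, -0.138, 0.001]
wrist_force: [0.1, 0.1, -2.2]
finger_gap: 0.0131
```

View pics/ad_w2.png

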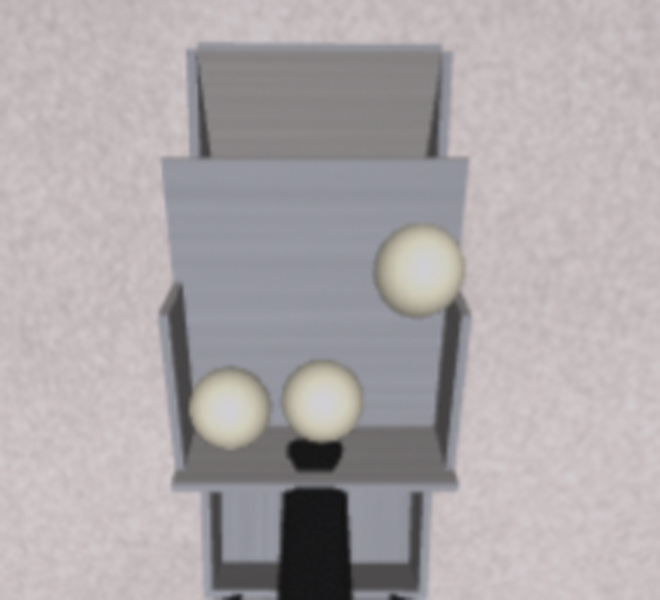

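```bash
python3 -m jog '[[[0,0.4,0.8],0],[[0.1,1.2,1.6],0],[[0.15,2.4,2.4],0],[[0.2,4,3],0],[[0.3,6,3],0],[[0.5,8.4,3],0],[[0.6,11,3],0],[[0.7,13.6,3],0]]'
python3 -m jog '[[[0.1,2.6,0],0],[[0.2,5.2,0],0],[[0.4,7.8,0],0],[[0.5,10.2,0],0],[[0.6,12.4,0],0],[[0.7,14.4,0],0],[[0.8,16.2,0],0],[[0.9,17.8,0],0]]'
python3 -m jog '[[[0.1,1.3,0],0],[[0.2,2.4,0],0],[[0.25,3.3,0],0],[[0.3,4,0],0],[[0.35,4.5,0],0],[[0.35,4.8,-0.3],0],[[0.35,4.8,-1],0],[[0.35,4.8,-2],0]]'
python3 - <<'E'
from h import *
im,C=snap('wrist','ae_w')
crop('ae_w','ae_w2',150,20,220,200,3)
E
```

```text
clock: 32.7
tcp_pos: [0.4726, -0.0731, 0.1826]
tcp_rot: [-3.138, 0.136, -0.0]
wrist_force: [1.0, -0.2, -1.8]
finger_gap: 0.0133
clock: 33.5
tcp_pos: [0.481, 0.1052, 0.1825]
tcp_rot: [-3.138, 0.134, 0.001]
wrist_force: [-0.1, -0.6, -1.9]
finger_gap: 0.0134
clock: 34.3
tcp_pos: [0.4854, 0.1502, 0.1617]
tcp_rot: [3.138, -0.139, 0.001]
wrist_force: [0.5, -0.6, -2.0]
finger_gap: 0.0138
```

View pics/ae_w2.png

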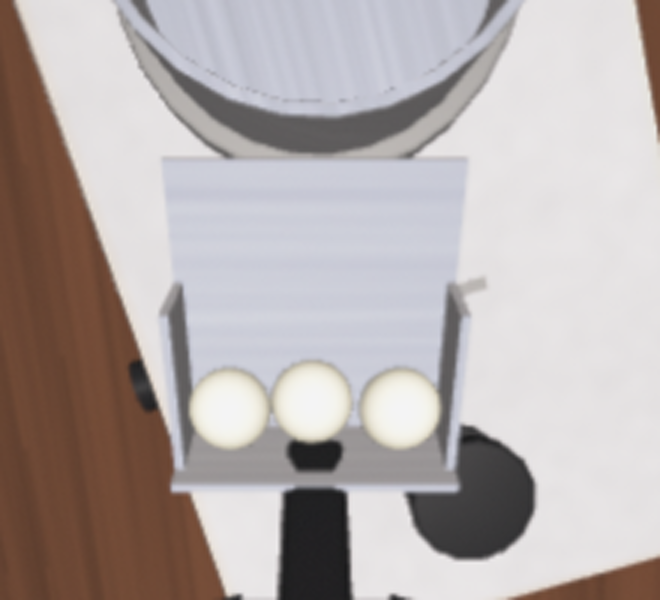

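```bash
python3 -m jog '[[[0,0,-1],0],[[0,0,-1.8],0],[[0,0,-2],0],[[0,0,-2],0]]' - 6
python3 -m jog '[[[0.05,0.6,0],0],[[0.1,1.1,0],0],[[0.1,1.3,0.1],0],[[0.13,1.6,0.5],0],[[0.16,1.9,0.9],0],[[0.2,2.2,1.3],0],[[0.22,2.4,1.5],0],[[0.22,2.4,1.5],0]]'
python3 - <<'E'
from h import *
im,C=snap('wrist','af_w')
crop('af_w','af_w2',150,20,220,200,3)
E
```

```text
clock: 34.75
tcp_pos: [0.485, 0.1505, 0.1416]
tcp_rot: [3.138, -0.139, -0.001]
wrist_force: [-0.7, 0.4, -1.6]
finger_gap: 0.0144
clock: 35.55
tcp_pos: [0.4875, 0.1735, 0.1578]
tcp_rot: [3.137, -0.139, 0.001]
wrist_force: [-0.3, -5.6, 1.1]
finger_gap: 0.0141
```

View pics/af_w2.png

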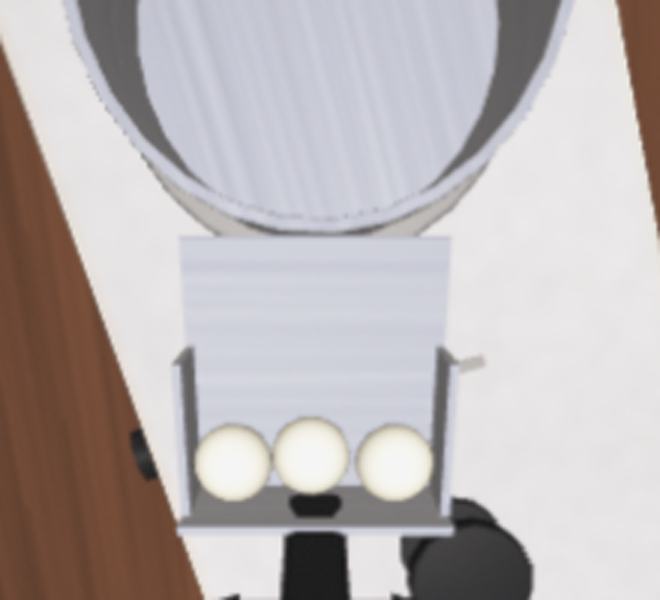

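```bash
python3 -m jog '[[[0,0,0],0],[[0,-0.1,0.3],0],[[-0.01,-0.2,1],0],[[-0.02,-0.3,2],0],[[-0.02,-0.3,3],0],[[-0.02,-0.3,3.8],0],[[0,-0.1,4.1],0],[[0.02,0.3,4.1],0]]' - 40
python3 -m jog '[[[0.07,0.8,0],0],[[0.17,2,0],0],[[0.27,3.2,0],0],[[0.36,4.3,0],0],[[0.44,5.3,0],0],[[0.52,6.2,0],0],[[0.58,6.9,0],0],[[0.63,7.4,0],0]]'
python3 -m jog '[[[0.03,0.3,0],0],[[0.05,0.5,0],0],[[0.05,0.5,-0.5],0],[[0.05,0.5,-1.2],0],[[0.05,0.5,-2],0],[[0.05,0.5,-2.8],0],[[0.05,0.5,-3.2],0],[[0.05,0.5,-3.2],0]]'
python3 - <<'E'
from h import *
im,C=snap('wrist','ag_w')
crop('ag_w','ag_w2',150,20,220,200,3)
E
```

```text
clock: 36.4
tcp_pos: [0.488, 0.178, 0.1989]
tcp_rot: [-3.138, 0.139, -0.002]
wrist_force: [-0.0, -0.3, -2.2]
finger_gap: 0.0135
clock: 37.2
tcp_pos: [0.4939, 0.2524, 0.1981]
tcp_rot: [3.139, -0.138, 0.0]
wrist_force: [-0.8, -0.4, -2.6]
finger_gap: 0.0139
clock: 38.0
tcp_pos: [0.494, 0.2563, 0.1652]
tcp_rot: [3.138, -0.138, -0.002]
wrist_force: [-0.7, 0.3, -2.5]
finger_gap: 0.0135
```

View pics/ag_w2.png

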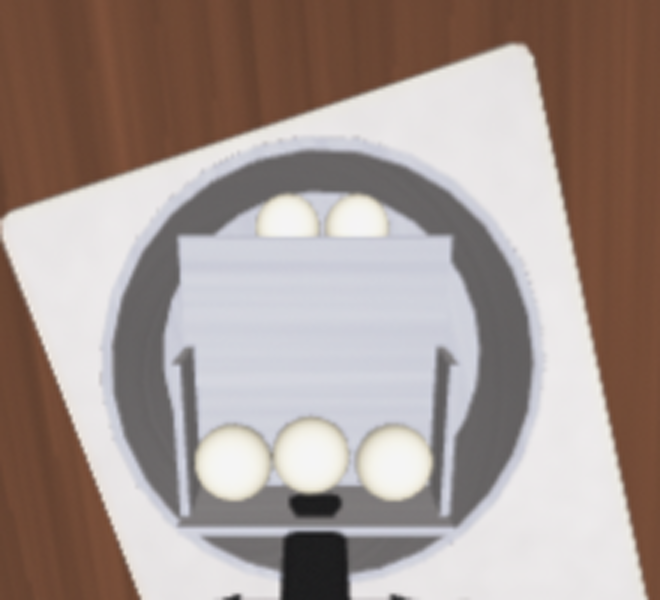

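```bash
python3 -m jog '[[[0,0,-0.2],0],[[0,0.05,-0.5],0],[[0,0.1,-0.8],0],[[0,0.1,-0.9],0]]' - 12
python3 -m jog '[[[0,0,-0.2],0],[[0,0,-0.4],0],[[0,0,-0.6],0],[[0,0,-0.6],0]]'
```

```text
clock: 38.45
tcp_pos: [0.4942, 0.2578, 0.1568]
tcp_rot: [3.138, -0.138, -0.001]
wrist_force: [0.1, -0.8, -1.4]
finger_gap: 0.014
clock: 38.85
tcp_pos: [0.4945, 0.2578, 0.151]
tcp_rot: [-3.138, 0.138, -0.0]
wrist_force: [-0.9, 0.6, -1.9]
finger_gap: 0.0139
```

```bash
python3 -m jog '[[[0,0,-0.2],0],[[0,0,-0.4],0],[[0,0,-0.5],0],[[0.02,0.3,-0.5],0],[[0.05,0.6,-0.1],0],[[0.09,1.0,0.4],0],[[0.12,1.4,0.8],0]]' - 7
python3 - <<'E'
from h import *
im,C=snap('wrist','ah_w')
crop('ah_w','ah_w2',150,40,220,200,3)
E
```

```text
clock: 39.55
tcp_pos: [0.4957, 0.2713, 0.1596]
tcp_rot: [3.138, -0.139, 0.0]
wrist_force: [0.2, -1.9, -0.8]
finger_gap: 0.0142
```

View pics/ah_w2.png

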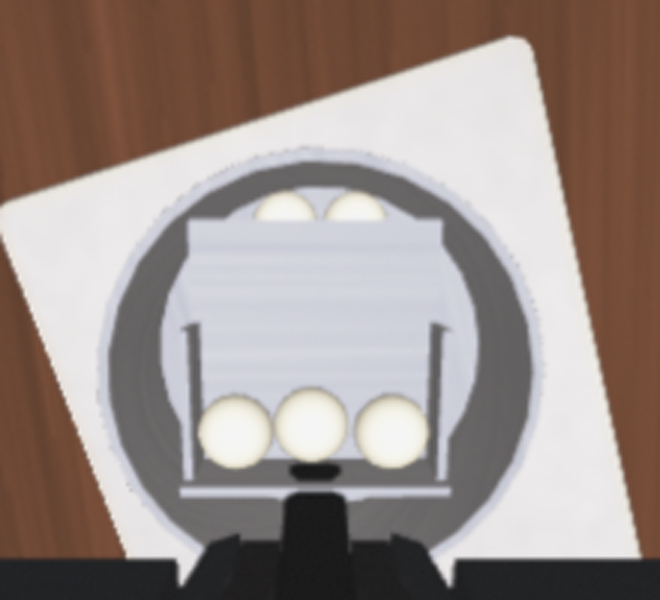

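```bash
python3 -m jog '[[[0.04,0.4,0.35],0],[[0.07,0.8,0.7],0],[[0.1,1.2,1],0],[[0.13,1.5,1.2],0],[[0.13,1.5,1.2],0]]'
python3 - <<'E'
from h import *
im,C=snap('wrist','ai_w')
crop('ai_w','ai_w2',150,40,220,200,3)
E
```

```text
clock: 40.1
tcp_pos: [0.4974, 0.2874, 0.1716]
tcp_rot: [-3.138, 0.137, -0.002]
wrist_force: [1.3, -1.7, 0.1]
finger_gap: 0.014
```

View pics/ai_w2.png

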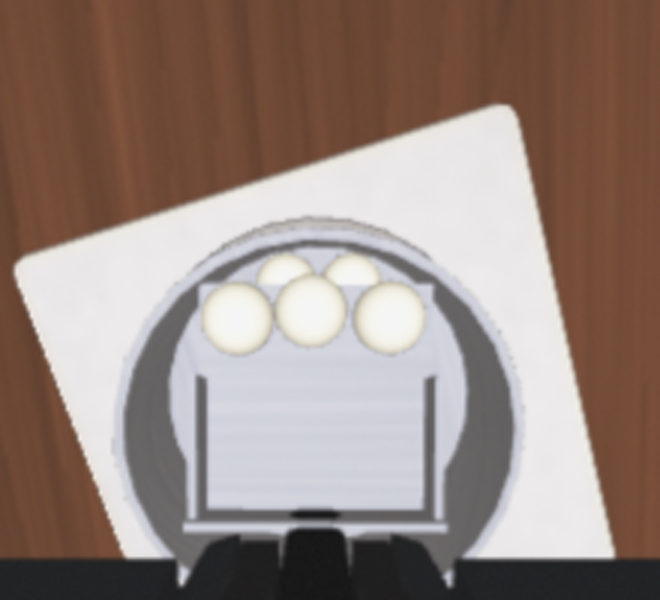

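```bash
python3 -m jog '[[[-0.02,-0.2,0],0],[[-0.05,-0.6,0],0],[[-0.08,-1,0],0],[[-0.08,-1,0],0],[[-0.1,-1.2,0.3],0],[[-0.1,-1.2,0.3],0]]' - 40
python3 - <<'E'
from h import *
im,C=snap('wrist','aj_w')
crop('aj_w','aj_w2',150,40,220,200,3)
E
```

```text
clock: 40.75
tcp_pos: [0.4962, 0.2745, 0.1746]
tcp_rot: [-3.138, 0.139, -0.001]
wrist_force: [0.6, 0.0, -1.1]
finger_gap: 0.0138
```

View pics/aj_w2.png

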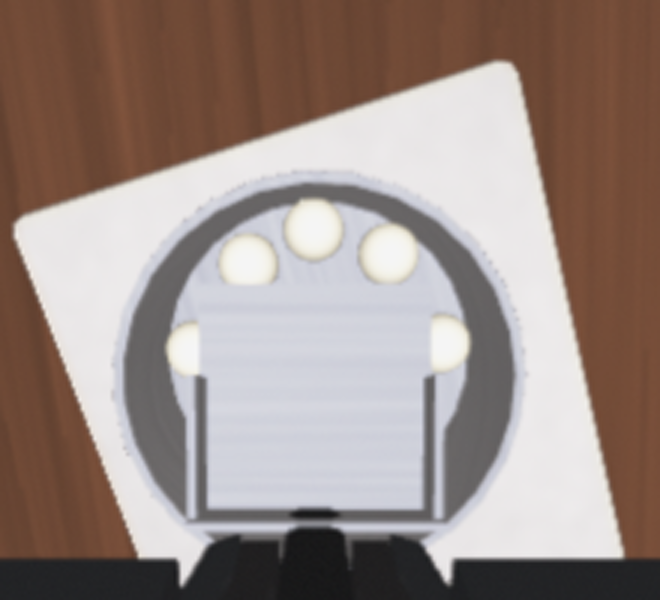

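```bash
python3 -m jog '[[[0,0,1.5],0],[[0,0,4],0],[[0,-1,6],0],[[1,-5,6],0],[[2,-10,6],0],[[3,-15,6],0],[[4,-20,6],0],[[5,-25,6],0]]' - 60
python3 -m jog '[[[1.1,-5,0],0],[[2.2,-10,0],0],[[3.3,-15,0],0],[[4.4,-20,0],0],[[5.5,-25,0],0],[[6.4,-29,0],0],[[7,-31.5,-2],0],[[7.1,-32,-5],0]]'
python3 - <<'E'
from h import *
im,C=snap('wrist','ak_w')
crop('ak_w','ak_w2',150,20,220,200,3)
snap('side','ak_s'); crop('ak_s','ak_s2',250,120,180,180,4)
E
```

```text
clock: 41.6
tcp_pos: [0.5454, 0.0269, 0.2343]
tcp_rot: [-3.138, 0.137, -0.001]
wrist_force: [1.2, -0.0, -1.4]
finger_gap: 0.0135
clock: 42.4
tcp_pos: [0.6169, -0.2981, 0.1853]
tcp_rot: [3.132, -0.147, 0.008]
wrist_force: [-0.1, 0.6, -0.9]
finger_gap: 0.0133
```

View pics/ak_w2.png

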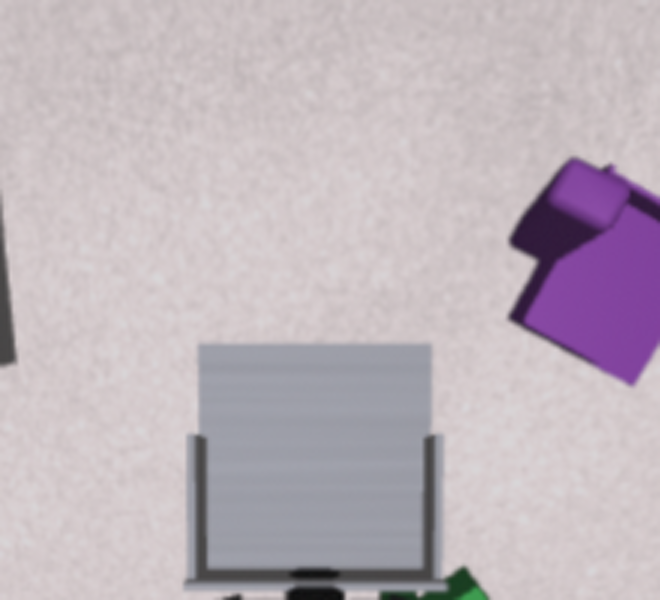

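View pics/ak_s2.png

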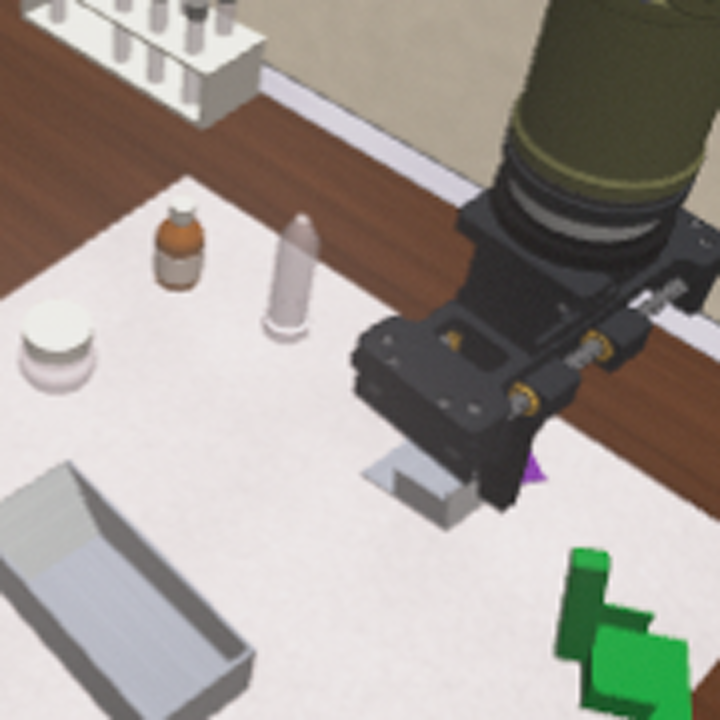

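```bash
python3 -m jog '[[[0,1,-3],0],[[0,1.5,-7],0],[[0,1.5,-10],0],[[0,1.5,-11.5],0],[[0,1.5,-11.8],0]]'
python3 -m jog '[[[0,0,0],0],[[0,0,0],0],[[0,-0.3,-0.4],0],[[0,-0.7,-0.8],0],[[0,-1.0,-1.1],0],[[0,-1.1,-1.3],0],[[0,-1.1,-1.3],0]]' - 7
python3 - <<'E'
from h import *
im,C=snap('wrist','al_w')
crop('al_w','al_w2',150,20,220,200,3)
snap('side','al_s'); crop('al_s','al_s2',250,120,180,180,4)
E
```

```text
clock: 43.0
tcp_pos: [0.6158, -0.2753, 0.0653]
tcp_rot: [-3.137, 0.136, 0.003]
wrist_force: [-0.8, -0.7, -0.9]
finger_gap: 0.0132
clock: 43.7
tcp_pos: [0.6163, -0.2891, 0.0534]
tcp_rot: [3.137, -0.14, 0.002]
wrist_force: [0.3, -2.3, 2.9]
finger_gap: 0.0141
```

View pics/al_w2.png

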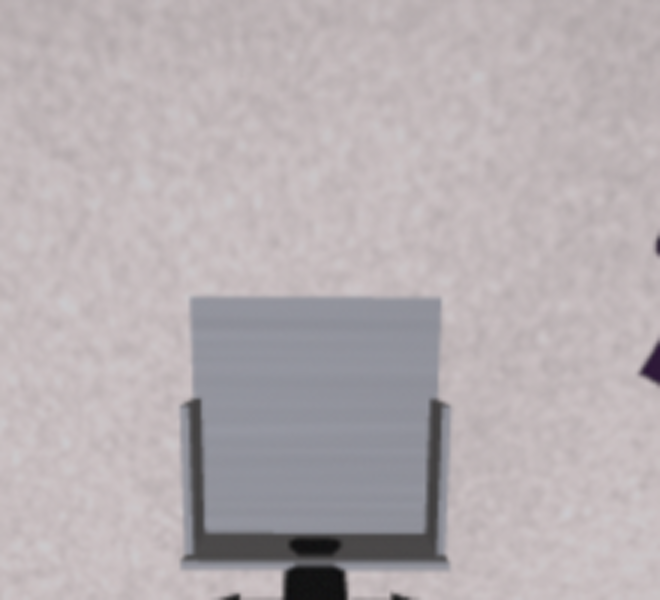

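View pics/al_s2.png

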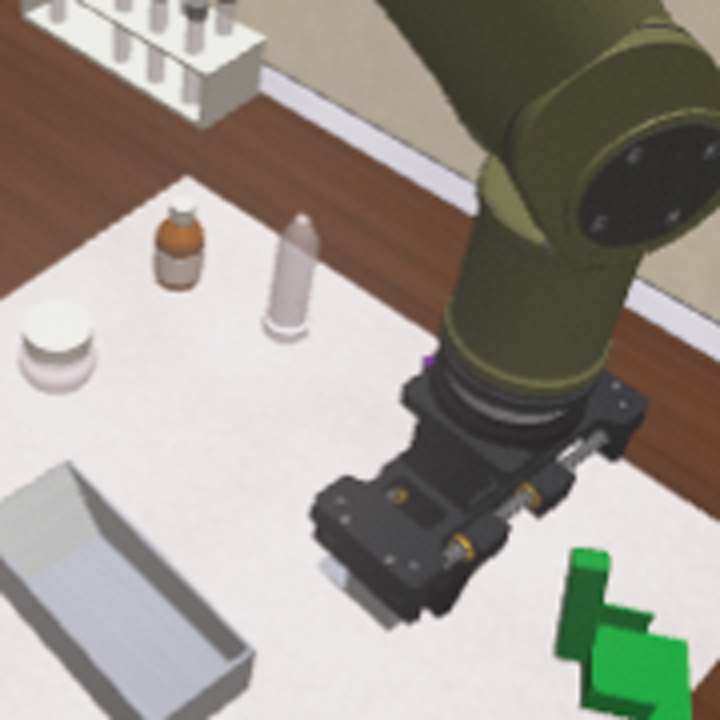

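Nearly flat on the bench. Release, open and rise.

```bash
python3 -m jog '[[[0,0,0],0],[[0,0,0],0],[[0,0,0],0],[[0,0,0],0]]' 0.6
python3 -m jog '[[[0,0,1],0],[[0,0,3],0],[[0,0,7],0],[[0,0,12],0],[[0,0,15],0]]'
python3 - <<'E'
from h import *
im,C=snap('wrist','am_w')
snap('side','am_s'); crop('am_s','am_s2',250,120,180,180,4)
E
```

```text
clock: 44.2
tcp_pos: [0.6159, -0.2866, 0.0527]
tcp_rot: [-3.138, 0.137, 0.001]
wrist_force: [-0.5, 0.4, 0.5]
finger_gap: 0.0438
clock: 44.7
tcp_pos: [0.6174, -0.2882, 0.2078]
tcp_rot: [3.137, -0.138, 0.008]
wrist_force: [0.1, -0.4, -0.7]
finger_gap: 0.0526
```

View pics/am_w.png

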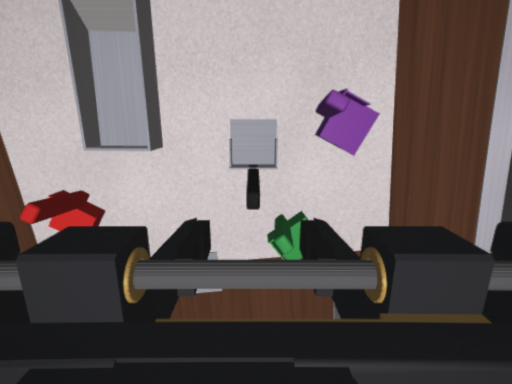

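View pics/am_s2.png

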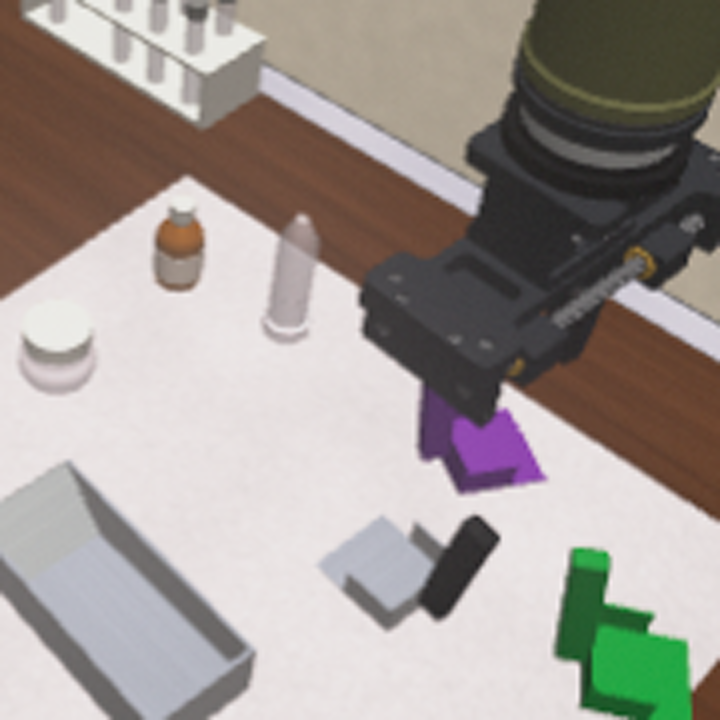

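```bash
python3 -m jog '[[[-1,5,0],0],[[-2,10,0],0],[[-3,15,0],0],[[-4,20,0],0],[[-5,25,0],0],[[-6,30,0],0],[[-7,35,0],0],[[-8,40,0],0]]' 0 20
python3 -m jog '[[[-0.8,4.4,-3],0],[[-0.8,4.4,-7],0],[[-0.8,4.4,-7],0],[[-0.8,4.4,-7],0]]'
python3 - <<'E'
from h import *
snap('wrist','an_w')
snap('side','an_s'); crop('an_s','an_s2',110,90,150,130,5); snap('top','an_t'); crop('an_t','an_t2',110,150,130,100,6)
E
```

```text
clock: 45.6
tcp_pos: [0.5365, 0.1067, 0.2029]
tcp_rot: [3.138, -0.138, -0.001]
wrist_force: [1.4, -0.3, 0.0]
finger_gap: 0.0005
clock: 46.0
tcp_pos: [0.5294, 0.1474, 0.1331]
tcp_rot: [3.137, -0.14, -0.002]
wrist_force: [0.2, -0.3, 0.8]
finger_gap: 0.0008
```

View pics/an_w.png

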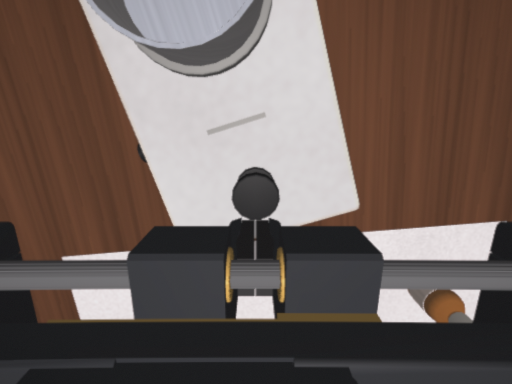

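View pics/an_s2.png

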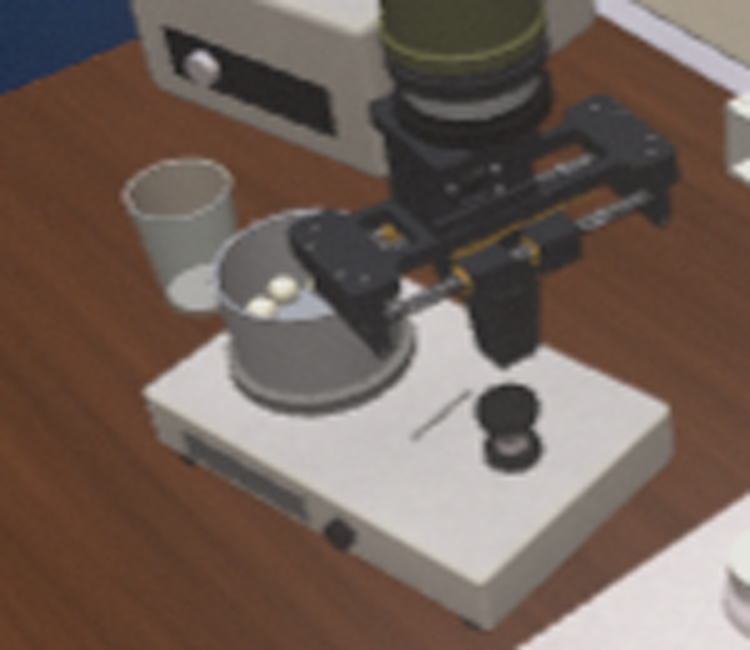

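Run:
```python
from h import *
C=cam('wrist'); print(onz('wrist',[(255.5,196.5)],.091,C), readout.observe()['tcp_pos'])
```

```text
[[0.5332922  0.15796969 0.091     ]] [0.53129508 0.14722023 0.13499753]
```

```bash
python3 -m jog '[[[0.1,0.95,-2],0],[[0.1,0.95,-3.5],0],[[0.1,0.95,-3.9],0],[[0.1,0.95,-3.9],0]]'
python3 -m jog '[[[0,0,-0.4],0],[[0,0,-0.4],0]]'
python3 -m jog '[[[0,0,-0.3],0],[[0,0,-0.5],0],[[0,0,-0.5],0],[[0,0,-0.5],0]]'
python3 - <<'E'
from h import *
for i in range(3): 
    eyes.snapshot('side'); s=readout.observe(); print(s['tcp_pos'],s['wrist_force'])
E
```

```text
clock: 46.55
tcp_pos: [0.5313, 0.1573, 0.0949]
tcp_rot: [3.138, -0.141, 0.001]
wrist_force: [-0.1, 0.4, 0.4]
finger_gap: 0.0006
clock: 46.75
tcp_pos: [0.5319, 0.1578, 0.091]
tcp_rot: [-3.138, 0.14, -0.004]
wrist_force: [0.9, -0.9, 2.3]
finger_gap: 0.0003
clock: 47.15
tcp_pos: [0.5319, 0.1579, 0.0855]
tcp_rot: [3.138, -0.139, 0.004]
wrist_force: [1.5, -1.0, 4.9]
finger_gap: 0.0007
[0.53186508 0.15788547 0.08557672] [ 2.56975023 -2.20625155  4.7364819 ]
[0.53185662 0.15789213 0.08557432] [ 2.70043434 -2.22879473  5.06897066]
[0.53189238 0.15786555 0.08559779] [ 2.44588504 -2.18098961  5.21051346]
```

```bash
python3 -m jog '[[[0,0,-0.2],0],[[0,0,-0.4],0],[[0,0,-0.45],0],[[0,0,-0.45],0],[[0,0,-0.45],0],[[0,0,-0.45],0]]'
python3 - <<'E'
from h import *
for i in range(4): 
    im=eyes.snapshot('side'); s=readout.observe(); print(s['tcp_pos'],s['wrist_force'])
cv2.imwrite('pics/ao_s.png',im[:,:,::-1]); crop('ao_s','ao_s2',180,140,70,60,10)
snap('wrist','ao_w')
E
```

```text
clock: 47.9
tcp_pos: [0.5319, 0.1579, 0.0813]
tcp_rot: [3.138, -0.139, 0.004]
wrist_force: [2.5, -1.7, 7.0]
finger_gap: 0.0007
[0.53190129 0.15788357 0.08129324] [ 0.93748739 -2.39207071  7.73033707]
[0.53187114 0.15786251 0.08127701] [ 1.74746558 -2.32043589  6.39133194]
[0.53187592 0.15786211 0.08127995] [ 2.09363104 -1.04412261  6.54774372]
[0.53188375 0.15788893 0.08128053] [ 1.33428323 -2.32290409  6.79512935]
```

View pics/ao_s2.png

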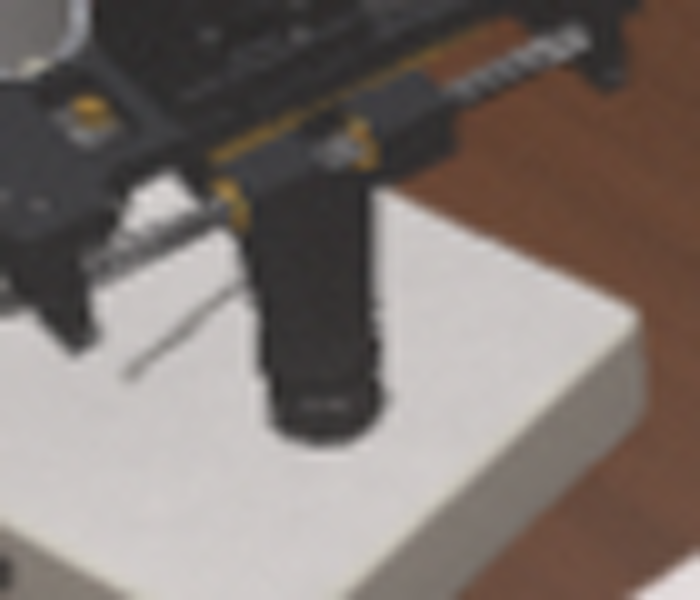

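View pics/ao_w.png

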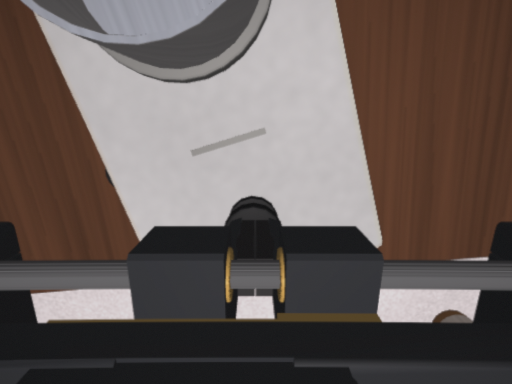

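Run:
```python
from h import *
snap('top','ap_t'); s=readout.observe(); print(s['clock'],s['tcp_pos'],s['wrist_force']); workorder.close_job()
```

```text
48.2 [0.53190424 0.15790534 0.08129372] [ 2.22873889 -2.68694297  6.99134886]
the job is handed in; nothing more can be done
```

View pics/ap_t.png

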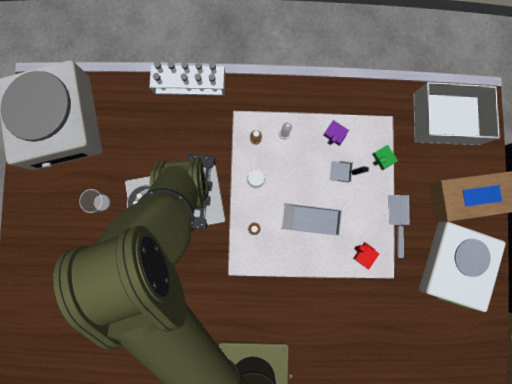

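I tipped all five balls into the shaker's cup in two scoops, first two and then three. The scoop then went back upright on the bench near where it started, and I let go of it. The job was handed in at 48.2 s with the closed fingers still holding the jog key down.

**What the last checks showed:**
- **Jog key:** the fingertips were at a height of 81.3 mm, about 9.7 mm of travel. The upward force was about 7.0 N, where 7 N means 10 mm. There was also about 3 N of sideways force.
- **Ring mark:** I could not see the ring and collar because the fingers hid them, so the depth rests on position and force only.
- **Balls:** a wrist picture taken right after the second tip shows all five in the cup. I did not get a clear view into the whole cup after that.
- **Scoop, pan and bystanders:** the last top picture shows the scoop standing clear and the pan empty. The bottles, jar, tube and look-alikes are where they were at the start.

**What went wrong along the way:**
- While I was lowering the scoop over the cup on the first trip, its back edge landed on the cup's near rim. The force briefly reached about 41 N at the wrist sensor. The scoop made that contact, not the arm or the gripper's body.
- While I tipped the first two balls out, the scoop slipped about 16 mm in the grip. I set it down in the pan and gripped it again before the second trip.

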